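Haft the hammer heads on the hafting board

ROBOT

A 6-joint arm with a two-finger parallel gripper is mounted at the origin on the work surface. World frame = base frame: x ahead of the robot, y to its left, z up, the work surface at z = 0. Lengths are in mm, angles in rad, forces in N, time in s.
With the tool pointing down it reaches from about 350 to 975 mm from the base axis. Payload 7.1 kg.
Tool frame: the origin (TCP) lies on the front face of the gripper's body, between the roots of the fingers; the fingertips stand 80 mm ahead of it and the grasp point (between the pads) lies 61 mm ahead of it; z points along the fingers, y is the line along which they close (so a half turn about z gives the same grasp; the last joint's range is limited). The gripper opens to 88 mm and grips with 3 to 60 N. Pads are 20 mm wide; open, the fingers measure 115 mm over their backs; the gripper's body (75 mm by 178 mm) begins 61 mm behind the grasp point.
Start: joints at [1.138, 0.423, 1.63, -0, 1.089, -0.019], TCP at [251.275, 572.247, 302.675] pointing down, gripper open.
Joint ranges: [-3, 3], [-0.9, 2.11], [0.09, 2.58], [-1.31, 4.45], [0.11, 2.69], [-2.54, 2.54]. Speed limits (rad/s): [2.39, 2.39, 3.01, 3.14, 3.14, 3.14].

INTERFACE

Orientations are given as a rotation vector (axis times angle).
In Python, from workcell import readout, vision, close_job gives the robot as it stands.
- The arm moves only by the tool servo_tool, never from a script. Its argument "plan" is a list that holds one entry, the list of rows, each a list of 7 numbers: the gripper command: -1 is fully open, 1 is shut, values between are in proportion, then the shift along the world's x, y, z in units of 40 mm (1.0 is 40 mm), then the turn, a rotation vector about the world's x, y, z in units of 5 degrees (1.0 is 5 degrees). A call has 1 to 5 rows; each row shifts and turns the commanded pose from where the row before left it; what a row does not reach is not made up. A row lasts 1/12 s, in which the tool goes at most 41.7 mm and 7.16 degrees, less where a joint would pass 70% of its speed; a pose out of reach is approached as far as the arm can. A call is refused whole if a number of a shift passes 1 or a number of a turn 1, either way. A call with a gripper value outside its range is refused whole. The fingers move at their own pace and stop on an object; the grip force is fixed at half the most. Time passes only in rows, so rows that do not move let the fingers close. It gives the time, the measured TCP pose, the force, the opening and the grip force at its end, in the units of the state.
- readout.get_obs(): the state, without advancing time (a new reading comes with each control period).
- vision.get_image(name): name is "scene" or "top"; returns the picture (400x640x3 uint8, red, green, blue); there is no depth.
- vision.camera_params(name): a dict with "fx", "fy", "cx", "cy" (pixels), "rvec" (rotation vector, rad) and "tvec" (3), from world to camera coordinates, as OpenCV has them. Camera axes: x right, y down, z forward; pixel columns grow to the right and rows downward; lengths in mm; the calibration is good to about 2 mm. A picture is of the moment at which its call begins. camera_params takes no time and is no camera call.
- close_job(): hands the job in; it is judged then, once.
The state is a dict: "t": time; "qpos": joint angles; "qvel": joint speeds; "joint_torque": joint torques, N m; "ee_pos": TCP position; "orientation": TCP orientation; "ft_force": force on the tool from outside, world axes, zero at the start; "moment": the same for the moment, N m; "width": finger opening in mm; "grasp_force": force on a finger pad.
Only numpy, scipy, OpenCV 4.12 (cv2) and the standard library are available. Lean on these libraries where they do the work, as an engineer would, in place of code of your own. Each camera call takes 0.05 s, during which the arm holds its last target. There are 200 camera calls.

TASK

Lay all the loose hammer heads eye up in the pockets of the hafting board, side by side in one row that starts at the red stop and has no gaps. Then take handles from the rack and push the tenon of one down through the eye of each head, into the hole hidden in the board beneath, until its shoulder sits fully home on the head. Leave spare handles standing in the rack and do not disturb the other things on the bench.

Things in the scene. Friction and masses are not known exactly. Their poses are not given: they have to be found in the camera images.
- board: fixed wooden board 120 (x) x 300 (y) x 30 high, origin: centre of underside; 4 pockets in a row along y, 64 apart; red stop at the -y end, top 50 above bench. Dark ribs 7 high on its top fence each pocket: 43 wide in y; corner blocks hold the cheek block to 38 in x and leave a 30 wide gap at each x end for faces and fingers. A head fits with 1.5 to 2 play each way, long axis along x.
- st0 (a point): pocket 0 (next to the red stop): centre of the mouth of a vertical 21 diameter through hole, 30 deep, in the board's top face (30 above the bench); axes as the board's
- st1 (a point): pocket 1 (counted from the red stop, which is next to pocket 0): centre of the mouth of a vertical 21 diameter through hole, 30 deep, in the board's top face (30 above the bench); axes as the board's
- st2 (a point): pocket 2 (counted from the red stop, which is next to pocket 0): centre of the mouth of a vertical 21 diameter through hole, 30 deep, in the board's top face (30 above the bench); axes as the board's
- st3 (a point): pocket 3 (counted from the red stop, which is next to pocket 0): centre of the mouth of a vertical 21 diameter through hole, 30 deep, in the board's top face (30 above the bench); axes as the board's
- rack: plywood rack block fixed to the bench, 225 (x) x 56 (y) x 65 high, origin at the centre of its underside, four vertical holes 19 in diameter and 62 deep along its x axis, 55 apart, a handle standing in each
- rk0 (a point): mouth of rack hole 0, in the rack's top face, 65 above the bench
- rk1 (a point): mouth of rack hole 1, in the rack's top face, 65 above the bench
- rk2 (a point): mouth of rack hole 2, in the rack's top face, 65 above the bench
- rk3 (a point): mouth of rack hole 3, in the rack's top face, 65 above the bench
- head0: steel double-faced hammer head, 0.42 kg, lying eye up: dark cheek block 34 (x) x 40 (y) x 36 high with a vertical 18.5 diameter through eye at its centre; at each x end a round face, 26 diameter, sticks out 16, axis 18 above the underside; 66 long in x, ends alike. Origin: centre of underside, on the eye axis; z up through the eye. May be absent.
- head1: steel double-faced hammer head, 0.42 kg, lying eye up: dark cheek block 34 (x) x 40 (y) x 36 high with a vertical 18.5 diameter through eye at its centre; at each x end a round face, 26 diameter, sticks out 16, axis 18 above the underside; 66 long in x, ends alike. Origin: centre of underside, on the eye axis; z up through the eye. May be absent.
- head2: steel double-faced hammer head, 0.42 kg, lying eye up: dark cheek block 34 (x) x 40 (y) x 36 high with a vertical 18.5 diameter through eye at its centre; at each x end a round face, 26 diameter, sticks out 16, axis 18 above the underside; 66 long in x, ends alike. Origin: centre of underside, on the eye axis; z up through the eye. May be absent.
- head3: steel double-faced hammer head, 0.42 kg, lying eye up: dark cheek block 34 (x) x 40 (y) x 36 high with a vertical 18.5 diameter through eye at its centre; at each x end a round face, 26 diameter, sticks out 16, axis 18 above the underside; 66 long in x, ends alike. Origin: centre of underside, on the eye axis; z up through the eye. May be absent.
- handle0: wooden hammer handle, 60 g, 168 long, standing tenon down in the rack, shoulder on its top: tenon 16 diameter, 58 long, chamfered tip; then a round grip 26 diameter, 110 long, blue band near the top. Origin: centre of the tenon tip; z towards the grip. Any handle fits any head; fully home its shoulder sits on the head and the tip is 22 below the head underside.
- handle1: wooden hammer handle, 60 g, 168 long, standing tenon down in the rack, shoulder on its top: tenon 16 diameter, 58 long, chamfered tip; then a round grip 26 diameter, 110 long, blue band near the top. Origin: centre of the tenon tip; z towards the grip. Any handle fits any head; fully home its shoulder sits on the head and the tip is 22 below the head underside.
- handle2: wooden hammer handle, 60 g, 168 long, standing tenon down in the rack, shoulder on its top: tenon 16 diameter, 58 long, chamfered tip; then a round grip 26 diameter, 110 long, blue band near the top. Origin: centre of the tenon tip; z towards the grip. Any handle fits any head; fully home its shoulder sits on the head and the tip is 22 below the head underside.
- handle3: wooden hammer handle, 60 g, 168 long, standing tenon down in the rack, shoulder on its top: tenon 16 diameter, 58 long, chamfered tip; then a round grip 26 diameter, 110 long, blue band near the top. Origin: centre of the tenon tip; z towards the grip. Any handle fits any head; fully home its shoulder sits on the head and the tip is 22 below the head underside.
- tape: roll of blue tape, lying flat, 74 across, 25 high; bystander, leave it where it is (origin: its underside or grip)
- wax_jar: small jar, 56 across, 50 high; bystander, leave it where it is (origin: its underside or grip)
- glue: white glue bottle with red cap, 52 across, 130 high; bystander, leave it where it is (origin: its underside or grip)
- awl: screwdriver-like awl lying at the right of the rack; bystander, leave it where it is (origin: its underside or grip)
- mallet: hammer lying on the bench at the left; bystander, leave it where it is (origin: its underside or grip)
- oak_block: dark wooden block 90 x 45 x 30; bystander, leave it where it is (origin: its underside or grip)
Not all that is in view belongs to the job. What is shaped like the head0 but blue, green or purple is not meant.

How it is judged:
By the outcome, as a careful person would: the job done as asked, in the order asked, and still so for the second after the job is handed in, with the robot touching nothing.
Of head0, head1, head2, head3 only 3 to 4 are there at a start; the rules pass over those that are not, and their reading is None.
At some moment in a run one of head0, head1, head2, head3 may be knocked a few centimetres aside while the robot is not near it.
It also fails if it takes over 210 s, if anything falls off the work surface, if the arm or the gripper's body presses on something with over 40 N, if the wrist force passes 120 N, or if a joint passes its speed limit or range.

## Working session

There is one attempt and no reset: what is moved stays moved. The work goes in short steps, Python scripts to look and compute and a tool call to move; the robot and the scene stay as the last step left them, time stands still between calls to the robot, and variables do not carry over. Pictures are saved under pics/ and viewed, at most 14 in all, crops included, and the job is handed in when it is done.

Besides the shell and the picture viewer there is one more tool, called after "Request:" as a command line: name --argument value ..., lists and objects as JSON in quotes. servo_tool: Moves the arm, as the interface text tells. Its arguments: {"type":"object","properties":{"plan":{"type":"array"}},"required":["plan"]}

```bash
mkdir -p pics; ls; python3 - <<'E'
from workcell import readout, vision
import cv2
for n in("scene","top"):
    cv2.imwrite(f"pics/{n}0.png",vision.get_image(n)[:,:,::-1]); print(n,vision.camera_params(n))
print(readout.get_obs())
E
```

```text
pics
scene {'fx': 395.1782630562224, 'fy': 395.1782630562224, 'cx': 318.9243471755261, 'cy': 190.92841143306504, 'rvec': array([ 0.87182375,  2.58843651, -1.03825617]), 'tvec': array([ 411.39884028, -206.22118918, 1579.23679595])}
top {'fx': 420.2112758744659, 'fy': 420.2112758744659, 'cx': 320.1730683654783, 'cy': 197.52573438128192, 'rvec': array([ 2.13748914, -2.12610623,  0.18995197]), 'tvec': array([  14.93817643,  533.47925284, 1312.60609943])}
{'t': 0.1, 'qpos': array([ 1.13802377e+00,  4.23787880e-01,  1.63058463e+00, -2.17940061e-05,
        1.08857945e+00, -1.90193795e-02]), 'qvel': array([ 0.00071821, -0.00131164, -0.00097821,  0.00062474, -0.00069109,
       -0.00032589]), 'joint_torque': array([ 1.20834848e-03, -5.45620286e+01, -2.74326253e+01,  6.47119945e-02,
        1.87878089e-02, -3.94817107e-05]), 'ee_pos': array([251.11419059, 571.92355196, 301.9760744 ]), 'orientation': array([-6.45221625e-01, -3.07432829e+00,  2.08754276e-03]), 'ft_force': array([ 0.72904568, -0.05023888,  0.11021801]), 'moment': array([ 0.01059675, -0.06045691, -0.05020035]), 'grasp_force': 0.0, 'width': 87.74341376226191}
```

View pics/scene0.png

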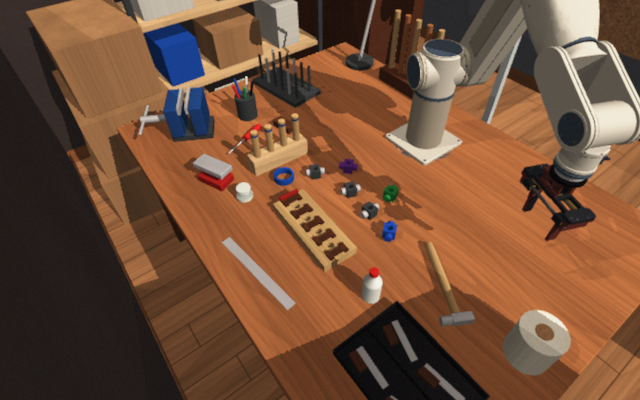

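View pics/top0.png

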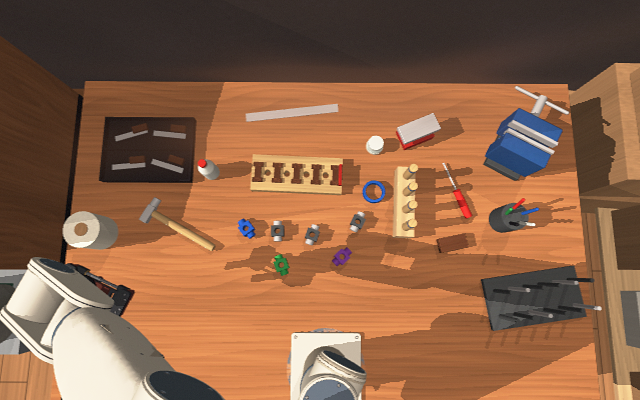

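The top view shows three grey heads at about (278,231), (312,235) and (357,222). The lookalikes are blue (246,229), green (282,265) and purple (342,257). The board is at (297,174) with its red stop on the right, and the rack is at (405,200). Next is a close crop to check the choice.

```bash
cat > h.py <<'E'
import numpy as np, cv2
from workcell import readout, vision
def cam(n):
    p=vision.camera_params(n); K=np.array([[p['fx'],0,p['cx']],[0,p['fy'],p['cy']],[0,0,1.]])
    return K,np.asarray(p['rvec'],float),np.asarray(p['tvec'],float)
def proj(n,P):
    K,r,t=cam(n); return cv2.projectPoints(np.atleast_2d(np.asarray(P,float)),r,t,K,None)[0][:,0]
def back(n,uv,z):
    K,r,t=cam(n); R=cv2.Rodrigues(r)[0]; uv=np.atleast_2d(np.asarray(uv,float))
    d=np.c_[uv,np.ones(len(uv))]@np.linalg.inv(K).T@R; c=-R.T@t
    z=np.broadcast_to(z,len(uv)); s=(z-c[2])/d[:,2]; return c+d*s[:,None]
def crop(n,name,x0,y0,x1,y1,k,img=None):
    im=vision.get_image(n) if img is None else img
    cv2.imwrite(f"pics/{name}.png",cv2.resize(im[y0:y1,x0:x1,::-1],None,fx=k,fy=k,interpolation=cv2.INTER_CUBIC)); return im
E
python3 - <<'E'
from h import *
t=cv2.imread("pics/top0.png")[:,:,::-1]; s=cv2.imread("pics/scene0.png")[:,:,::-1]
crop("top","topc",235,145,425,280,4.2,t)
crop("scene","scenec",240,100,410,275,3.4,s)
print(back("top",[[278,231],[312,235],[357,222]],36).round())
print(back("top",[[297,174]],30).round(), back("top",[[400,200]],65).round(), back("top",[[374,191]],20))
E
```

```text
[[ 425.  153.   36.]
 [ 413.   43.   36.]
 [ 456. -102.   36.]]
[[615.  95.  30.]] [[ 524. -237.   65.]] [[ 561.01699581 -160.3229234    20.        ]]
```

View pics/topc.png

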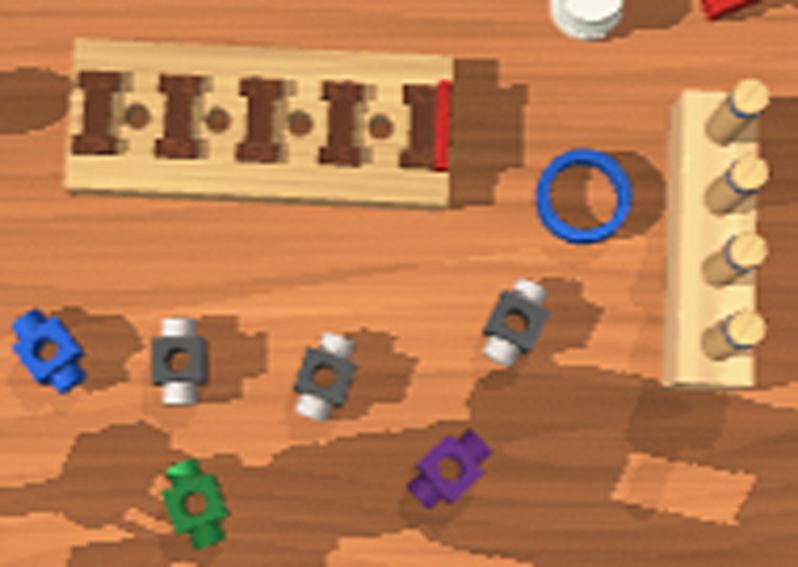

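View pics/scenec.png

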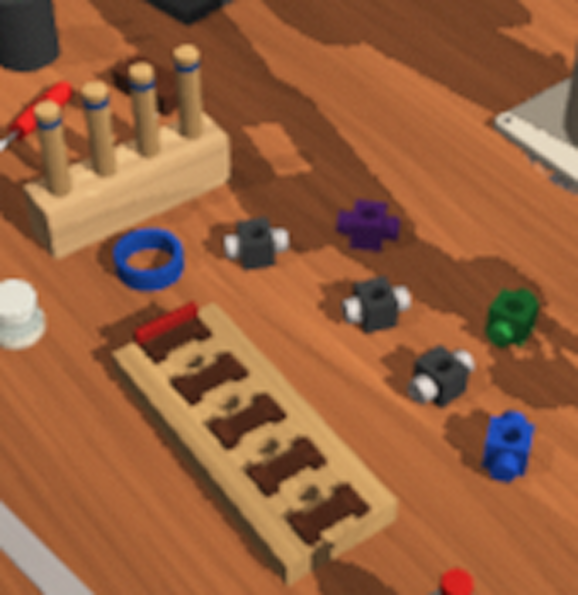

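The crops confirm three real heads: dark cheek with light faces and an open eye. No fourth is present, so pockets 0 to 2 will be used. Now I'll fit the poses in both cameras together.

```bash
cat > fit.py <<'E'
from h import *
from scipy.optimize import minimize, least_squares
S=8
def place(P,p):
    c,s=np.cos(p[2]),np.sin(p[2]); P=np.asarray(P,float)
    return np.c_[P[:,0]*c-P[:,1]*s+p[0],P[:,0]*s+P[:,1]*c+p[1],P[:,2]]
a=np.linspace(0,2*np.pi,24)
def box(x,y,z0,z1): return [[i,j,k] for i in(-x,x) for j in(-y,y) for k in(z0,z1)]
HEAD=[np.array(box(17,20,0,36))]+[np.array([[x,13*np.cos(t),18+13*np.sin(t)] for x in(17*s,33*s) for t in a]) for s in(-1,1)]
def sil(n,p,roi,z):
    x0,y0,x1,y1=roi; m=np.zeros(((y1-y0)*S,(x1-x0)*S),np.uint8)
    for part in HEAD:
        q=(proj(n,place(part+[0,0,z],p))-[x0,y0]+.5)*S-.5
        cv2.fillConvexPoly(m,cv2.convexHull(np.round(q*16).astype(np.int32)),255,cv2.LINE_8,4)
    return cv2.resize(m,(x1-x0,y1-y0),interpolation=cv2.INTER_AREA)/255.
def headfit(ims,p0,z=0):
    D={}
    for n,im in ims.items():
        c=proj(n,[[p0[0],p0[1],z+18]])[0].astype(int); roi=(c[0]-19,c[1]-19,c[0]+19,c[1]+19)
        r=im[roi[1]:roi[3],roi[0]:roi[2]].astype(float)
        D[n]=(roi,np.clip((38-(r[:,:,0]-r[:,:,2]))/26,0,1))  # grey: r-b small
    f=lambda p:sum(((sil(n,p,roi,z)-m)**2).sum() for n,(roi,m) in D.items())
    best=None
    for yaw in ([p0[2]] if len(p0)>2 else np.arange(-80,90,20)*np.pi/180):
        s=np.array([[p0[0],p0[1],yaw]]*4); s[1,0]+=6; s[2,1]+=6; s[3,2]+=.2
        o=minimize(f,s[0],method='Nelder-Mead',options=dict(initial_simplex=s,xatol=.02,fatol=.005,maxiter=150))
        if best is None or o.fun<best.fun: best=o
    return best.x,best.fun
def ptfit(obs,p0):  # obs: list (cam, uv, local xyz)
    def f(p): return np.concatenate([(proj(n,place([P],p))[0]-uv) for n,uv,P in obs])
    o=least_squares(f,p0,loss='soft_l1',f_scale=.5); return o.x,f(o.x).reshape(-1,2)
E
cat > run1.py <<'E'
from fit import *
ims={n:cv2.imread(f"pics/{n}0.png")[:,:,::-1] for n in("top","scene")}
for p in([425,153],[413,43],[456,-102]):
    for sub in(("top","scene"),("top",),("scene",)):
        x,e=headfit({k:ims[k] for k in sub},p); print(sub,x[:2].round(1),np.degrees(x[2]).round(1),round(e,2))
T=lambda X,Y:(235+(X+.5)/4.2-.5,145+(Y+.5)/4.2-.5); C=lambda X,Y:(240+(X+.5)/3.4-.5,100+(Y+.5)/3.4-.5)
st=[[0,-96+64*i,30] for i in range(4)]
obs=[("top",T(*u),P) for u,P in zip([(381,126),(300,123),(218,120),(137,116)],st)]
obs+=[("top",T(448,207),[-60,-150,30]),("top",T(66,190),[-60,150,30]),("top",T(75,38),[60,150,30]),("top",T(452,57),[60,-150,30])]
obs+=[("scene",C(*u),P) for u,P in[((210,306),[-60,-150,30]),((396,503),[-60,150,30]),((287,560),[60,150,30]),((115,354),[60,-150,30])]]
for sel in (obs,[o for o in obs if o[0]=="top"],[o for o in obs if o[0]=="scene"]):
    x,r=ptfit(sel,[615,95,0]); print("board",x[:2].round(1),np.degrees(x[2]).round(2))
    if sel is obs: print(r.round(2).tolist()); print(place(st,x).round(1))
rk=[("top",T(*u),P) for u,P in[((755,384),[112.5,28,65]),((668,382),[112.5,-28,65]),((684,91),[-112.5,-28,65])]]
rk=[]
for u,sx,sy,z in[((665,386),-112.5,28,65),((685,91),112.5,28,65)]: rk.append(("top",T(*u),[sx,sy,z]))
for i,u in enumerate([(742,331),(744,252),(742,174),(748,98)]): rk.append(("top",T(*u),[-82.5+55*i,0,175]))
for i,u in enumerate([(187,54),(142,74),(95,92),(50,112)]): rk.append(("scene",C(*u),[-82.5+55*i,0,175]))
for u,P in[((50,212),[112.5,28,65]),((229,135),[-112.5,28,65]),((28,182),[112.5,-28,65])]: rk.append(("scene",C(*u),P))
for sel in (rk,[o for o in rk if o[0]=="top"],[o for o in rk if o[0]=="scene"]):
    x,r=ptfit(sel,[524,-240,0]); print("rack",x[:2].round(1),np.degrees(x[2]).round(2))
    if sel is rk: print(r.round(2).tolist()); print(place([[-82.5+55*i,0,65] for i in range(4)],x).round(1))
E
python3 run1.py
```

```text
Traceback (most recent call last):
  File "run1.py", line 5, in <module>
    x,e=headfit({k:ims[k] for k in sub},p); print(sub,x[:2].round(1),np.degrees(x[2]).round(1),round(e,2))
        ~~~~~~~^^^^^^^^^^^^^^^^^^^^^^^^^^^
  File "fit.py", line 26, in headfit
    o=minimize(f,s[0],method='Nelder-Mead',options=dict(initial_simplex=s,xatol=.02,fatol=.005,maxiter=150))
  File "fit.py", line 22, in <lambda>
    f=lambda p:sum(((sil(n,p,roi,z)-m)**2).sum() for n,(roi,m) in D.items())
               ~~~^^^^^^^^^^^^^^^^^^^^^^^^^^^^^^^^^^^^^^^^^^^^^^^^^^^^^^^^^^
  File "fit.py", line 22, in <genexpr>
    f=lambda p:sum(((sil(n,p,roi,z)-m)**2).sum() for n,(roi,m) in D.items())
                     ~~~^^^^^^^^^^^
  File "fit.py", line 13, in sil
    q=(proj(n,place(part+[0,0,z],p))-[x0,y0]+.5)*S-.5
       ~~~~^^^^^^^^^^^^^^^^^^^^^^^^^
  File "h.py", line 7, in proj
    K,r,t=cam(n); return cv2.projectPoints(np.atleast_2d(np.asarray(P,float)),r,t,K,None)[0][:,0]
          ~~~^^^
  File "h.py", line 4, in cam
    p=vision.camera_params(n); K=np.array([[p['fx'],0,p['cx']],[0,p['fy'],p['cy']],[0,0,1.]])
ValueError: time passes only in moves, steps and waits
```

```bash
sed -i 's/^def cam(n)/import functools\n@functools.cache\ndef cam(n)/' h.py; time python3 run1.py
```

```text
('top', 'scene') [427.9 157.9] 1.9 186.59
('top',) [428.4 157.3] 2.3 37.36
('scene',) [427.3 161. ] 6.3 137.56
('top', 'scene') [415.6  45.1] 160.6 130.61
('top',) [416.5  44.3] -18.7 41.54
('scene',) [415.5  47.8] -21.0 81.28
('top', 'scene') [ 458.6 -102.5] -26.6 65.27
('top',) [ 459.9 -103.8] -26.7 36.92
('scene',) [458.4 -99.9] -30.1 18.81
board [615.8  97.3] -2.06
[[-0.08, 0.28], [-0.13, 0.2], [0.06, 0.13], [0.01, 0.29], [-0.3, -0.51], [-0.65, -0.21], [-0.28, 0.67], [-0.09, -0.19], [0.19, -1.89], [-0.29, -1.62], [-0.71, 1.35], [-2.01, -0.87]]
[[612.4   1.3  30. ]
 [614.7  65.3  30. ]
 [617.  129.2  30. ]
 [619.3 193.2  30. ]]
board [616.1  96.7] -2.28
board [617.2 101.7] -2.08
rack [ 518.3 -249.1] -3.97
[[0.63, -0.29], [-1.07, 0.51], [-0.9, 0.04], [-0.68, 0.14], [0.48, 0.29], [-0.27, 0.24], [0.14, -0.81], [-0.08, -1.48], [-0.1, -1.41], [-1.12, -1.76], [-0.96, 0.5], [0.21, 0.54], [-1.35, 0.67]]
[[ 436.  -243.4   65. ]
 [ 490.9 -247.2   65. ]
 [ 545.7 -251.    65. ]
 [ 600.6 -254.8   65. ]]
rack [ 518.7 -250.2] -4.29
rack [ 519.7 -244.7] -2.02
real	0m3.724s
user	0m4.277s
sys	0m0.040s
```

```bash
sed -i 's|^        D\[n\]=.*|        sat=(r.max(2)-r.min(2))/(r.max(2)+1); D[n]=(roi,np.clip((.36-sat)/.2,0,1))|' fit.py
python3 run1.py | head -9; python3 - <<'E'
from fit import *
im=cv2.imread("pics/top0.png")[:,:,::-1]; out=[]
ims={"top":im}
for p in([428,157],[416,44],[459,-103]):
    x,e=headfit(ims,p); c=proj("top",[[x[0],x[1],18]])[0].astype(int); roi=(c[0]-19,c[1]-19,c[0]+19,c[1]+19)
    r=im[roi[1]:roi[3],roi[0]:roi[2]].astype(float); sat=(r.max(2)-r.min(2))/(r.max(2)+1)
    m=np.clip((.36-sat)/.2,0,1)*255; s=sil("top",x,roi,0)*255
    out.append(np.hstack([cv2.resize(np.uint8(v),None,fx=6,fy=6,interpolation=0) for v in(m,s,sat*255)]))
cv2.imwrite("pics/mask.png",cv2.resize(np.vstack(out),None,fx=.85,fy=.85,interpolation=0))
E
```

```text
('top', 'scene') [427.7 158.1] 1.5 127.43
('top',) [428.4 157.2] 1.7 30.87
('scene',) [426.9 160.7] 6.4 83.08
('top', 'scene') [415.8  45.2] -19.8 79.05
('top',) [416.5  44.3] -19.7 33.11
('scene',) [414.8  48.2] -17.3 35.5
('top', 'scene') [ 458.7 -102.5] -26.6 58.36
('top',) [ 459.8 -103.7] -26.5 28.83
('scene',) [457.3 -99.9] -25.4 16.73
```

View pics/mask.png

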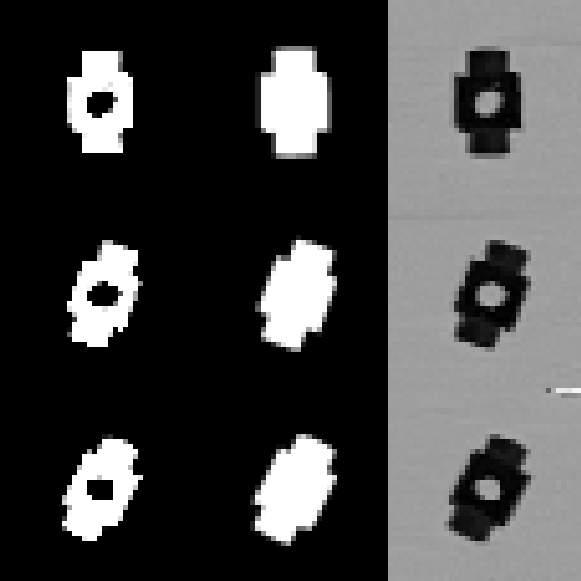

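The top-view masks are clean, giving head poses good to about 0.5 mm. The scene camera is offset in y relative to the top camera, so I'll rely on top. First I'll move above head A (428,157) and close across the cheeks. That centres the head and measures the camera bias.

Request:
servo_tool --plan '[[[-1,0.369,-0.864,0,0,0,0.42],[-1,0.369,-0.864,0,0,0,0.42],[-1,0.369,-0.864,0,0,0,0.42],[-1,0.369,-0.864,0,0,0,0.42]]]'

```text
t: 0.43
ee_pos: [310.3, 432.4, 302.2]
orientation: [-0.414, -3.114, 0.001]
ft_force: [1.0, 0.5, 0.9]
width: 88.1
grasp_force: 0.0
```

Request:
servo_tool --plan '[[[-1,0.369,-0.864,0,0,0,0.42],[-1,0.369,-0.864,0,0,0,0.42],[-1,0.369,-0.864,0,0,0,0.42],[-1,0.369,-0.864,0,0,0,0.42]]]'

```text
t: 0.77
ee_pos: [369.5, 294.0, 302.5]
orientation: [-0.186, -3.136, 0.0]
ft_force: [0.6, 0.0, 0.0]
width: 87.5
grasp_force: 0.0
```

Request:
servo_tool --plan '[[[-1,0.369,-0.864,0,0,0,0.42],[-1,0.369,-0.864,0,0,0,0.42],[-1,0.369,-0.864,0,0,0,0.42],[-1,0.369,-0.864,0,0,0,0.42],[-1,0,0,0,0,0,0]]]'

```text
t: 1.18
ee_pos: [430.0, 153.0, 302.6]
orientation: [-0.037, 3.141, -0.002]
ft_force: [1.0, 0.6, -0.5]
width: 87.7
grasp_force: 0.0
```

```bash
cat > go.py <<'E'
# usage: go.py x y z closing_axis_deg -> remaining shift in units of 40mm and yaw turn in units of 5 deg
import sys, numpy as np; from workcell import readout; from scipy.spatial.transform import Rotation as R
x=[float(a) for a in sys.argv[1:5]]; o=readout.get_obs(); r=R.from_rotvec(o['orientation']).as_matrix()
yaw=np.degrees(np.arctan2(r[1,1],r[0,1])); d=(x[3]-yaw+90)%180-90
tilt=np.cross(r[:,2],[0,0,-1])
print('t',round(o['t'],2),'tcp',o['ee_pos'].round(1),'yaw',round(yaw,2),'w',round(o['width'],1),'F',o['ft_force'].round(1),'tilt',np.degrees(tilt).round(2))
print('mm',(np.array(x[:3])-o['ee_pos']).round(1),'units',((np.array(x[:3])-o['ee_pos'])/40).round(3),'turn',round(d/5,3))
E
python3 go.py 428.4 157.2 86 91.7
```

```text
t 1.18 tcp [430.  153.  302.6] yaw 91.34 w 87.7 F [ 1.   0.6 -0.5] tilt [0.08 0.03 0.  ]
mm [  -1.6    4.2 -216.6] units [-0.04   0.106 -5.416] turn 0.072
```

Request:
servo_tool --plan '[[[-1,0,0,0,0,0,0],[-1,0,0,0,0,0,0],[-1,0,0,0,0,0,0]]]'

```text
t: 1.43
ee_pos: [427.9, 158.4, 302.5]
orientation: [0.042, -3.141, -0.0]
ft_force: [0.2, 0.3, -0.5]
width: 88.1
grasp_force: 0.0
```

```bash
python3 go.py 428.4 157.2 86 91.7
```

```text
t 1.43 tcp [427.9 158.4 302.5] yaw 91.54 w 88.1 F [ 0.2  0.3 -0.5] tilt [-0.01 -0.03 -0.  ]
mm [   0.5   -1.2 -216.5] units [ 0.012 -0.029 -5.413] turn 0.033
```

Request:
servo_tool --plan '[[[-1,0,0,-0.9,0,0,0],[-1,0,0,-0.9,0,0,0],[-1,0,0,-0.9,0,0,0],[-1,0,0,-0.9,0,0,0],[-1,0,0,-0.9,0,0,0]]]'

```text
t: 1.85
ee_pos: [427.9, 159.0, 121.3]
orientation: [-0.045, 3.14, 0.001]
ft_force: [0.6, 0.1, 1.0]
width: 87.7
grasp_force: 0.0
```

Request:
servo_tool --plan '[[[-1,0,0,-0.6,0,0,0],[-1,0,0,-0.315,0,0,0],[-1,0,0,0,0,0,0],[0,0,0,0,0,0,0],[0.3,0,0,0,0,0,0]]]'

```text
t: 2.27
ee_pos: [428.6, 158.5, 86.8]
orientation: [-0.043, 3.14, 0.0]
ft_force: [-0.0, 0.2, -0.1]
width: 78.0
grasp_force: 0.0
```

Request:
servo_tool --plan '[[[0.3,0,0,0,0,0,0],[0.3,0,0,0,0,0,0],[0.3,0,0,0,0,0,0],[0.3,0,0,0,0,0,0],[0.3,0,0,0,0,0,0]]]'

```text
t: 2.68
ee_pos: [428.6, 157.5, 86.5]
orientation: [-0.041, 3.14, 0.0]
ft_force: [-0.5, -0.8, -1.2]
width: 44.4
grasp_force: 0.0
```

Request:
servo_tool --plan '[[[1,0,0,0,0,0,0],[1,0,0,0,0,0,0],[1,0,0,0,0,0,0],[1,0,0,0,0,0,0]]]'

```text
t: 3.02
ee_pos: [428.7, 157.7, 86.4]
orientation: [-0.041, 3.141, 0.001]
ft_force: [-0.6, 0.6, 6.7]
width: 39.8
grasp_force: 30.0
```

Request:
servo_tool --plan '[[[-1,0,0,0,0,0,0],[-1,0,0,0,0,0,0],[-1,0,0,0,0,0,0],[-1,0,0,0.4,0,0,0],[-1,0,0,0.8,0,0,1]]]'

```text
t: 3.43
ee_pos: [426.5, 156.8, 132.1]
orientation: [0.177, -3.13, 0.003]
ft_force: [-1.1, -0.4, 1.3]
width: 69.2
grasp_force: 0.0
```

Request:
servo_tool --plan '[[[-1,0,0,0,0,0,-1],[-1,0,0,0,0,0,-1],[-1,0,0,0,0,0,-1],[-1,0,0,0,0,0,-1],[-1,0,0,0,0,0,-1]]]'

```text
t: 3.85
ee_pos: [428.2, 157.4, 134.0]
orientation: [-0.512, -3.099, 0.0]
ft_force: [0.7, 0.5, 0.0]
width: 87.4
grasp_force: 0.0
```

Request:
servo_tool --plan '[[[-1,0,0,0,0,0,-1],[-1,0,0,0,0,0,-1],[-1,0,0,0,0,0,-1],[-1,0,0,0,0,0,-1],[-1,0,0,0,0,0,-1]]]'

```text
t: 4.27
ee_pos: [428.2, 157.4, 133.9]
orientation: [-1.171, -2.915, 0.001]
ft_force: [0.3, -0.1, 0.0]
width: 87.6
grasp_force: 0.0
```

Request:
servo_tool --plan '[[[-1,0,0,0,0,0,-1],[-1,0,0,0,0,0,-1],[-1,0,0,0,0,0,-1],[-1,0,0,0,0,0,-1],[-1,0,0,0,0,0,-1]]]'

```text
t: 4.68
ee_pos: [428.2, 157.4, 133.9]
orientation: [-1.774, -2.593, 0.001]
ft_force: [0.5, 0.6, -0.1]
width: 88.2
grasp_force: 0.0
```

Request:
servo_tool --plan '[[[-1,0,0,0,0,0,-1],[-1,0,0,0,0,0,-1],[-1,0,0,0,0,0,-1],[-1,0,0,0,0,0,-1],[-1,0,0,0,0,0,0]]]'

```text
t: 5.1
ee_pos: [428.2, 157.4, 133.9]
orientation: [-2.196, -2.247, 0.001]
ft_force: [-0.7, -0.3, 0.2]
width: 87.8
grasp_force: 0.0
```

```bash
python3 go.py 428.4 157.5 86 1.5
```

```text
t 5.1 tcp [428.2 157.4 133.9] yaw 1.31 w 87.8 F [-0.7 -0.3  0.2] tilt [ 0.01 -0.03  0.  ]
mm [  0.2   0.1 -47.9] units [ 0.004  0.002 -1.198] turn 0.038
```

Request:
servo_tool --plan '[[[-1,0,0,-0.8,0,0,0.04],[-1,0,0,-0.47,0,0,0],[-1,0,0,0,0,0,0],[1,0,0,0,0,0,0],[1,0,0,0,0,0,0]]]'

```text
t: 5.52
ee_pos: [428.2, 157.4, 83.2]
orientation: [-2.186, -2.256, 0.001]
ft_force: [0.2, -0.7, -0.4]
width: 77.8
grasp_force: 0.0
```

Request:
servo_tool --plan '[[[1,0,0,0,0,0,0],[1,0,0,0,0,0,0],[1,0,0,0,0,0,0],[1,0,0,0,0,0,0],[1,0,0,0,0,0,0]]]'

```text
t: 5.93
ee_pos: [428.3, 157.5, 83.6]
orientation: [2.188, 2.254, 0.0]
ft_force: [-1.9, -1.0, 5.6]
width: 65.8
grasp_force: 30.0
```

Request:
servo_tool --plan '[[[-1,0,0,0,0,0,0],[-1,0,0,0,0,0,0],[-1,0,0,0,0,0,0],[-1,0,0,0,0,0,0],[-1,0,0,0.8,0,0,0]]]'

```text
t: 6.35
ee_pos: [425.9, 156.7, 111.4]
orientation: [-2.186, -2.251, 0.013]
ft_force: [-0.1, 0.4, 0.1]
width: 87.6
grasp_force: 0.0
```

Request:
servo_tool --plan '[[[-1,0,-0.9,0.4,0,0,0],[-1,0,-0.9,0.4,0,0,0],[-1,0,-0.9,0.4,0,0,0],[-1,0,-0.9,0.4,0,0,0],[-1,0,-0.9,0.4,0,0,0]]]'

```text
t: 6.77
ee_pos: [428.0, -24.0, 196.1]
orientation: [2.188, 2.255, 0.0]
ft_force: [0.8, 0.6, 0.2]
width: 87.7
grasp_force: 0.0
```

Request:
servo_tool --plan '[[[-1,0,-0.9,0.4,0,0,0],[-1,0,-0.9,0.4,0,0,0],[-1,0,-0.9,0.4,0,0,0],[-1,0,-0.9,0.4,0,0,0],[-1,0,-0.9,0.4,0,0,0]]]'

```text
t: 7.18
ee_pos: [427.8, -204.3, 276.2]
orientation: [2.189, 2.253, 0.0]
ft_force: [1.4, 0.5, -0.6]
width: 87.5
grasp_force: 0.0
```

```bash
cat > see.py <<'E'
import sys; from fit import *
tag=sys.argv[1]; ims={n:vision.get_image(n) for n in("top","scene")}
for n in ims: cv2.imwrite(f"pics/{n}_{tag}.png",ims[n][:,:,::-1])
for a in sys.argv[2:]:
    v=[float(q) for q in a.split(',')]
    for n in ims:
        x,e=headfit({n:ims[n]},v[:2],v[2] if len(v)>2 else 0); print(n,x[:2].round(2),np.degrees(x[2]).round(1),round(e,1))
E
python3 go.py 428.4 157.5 86 1.5; python3 see.py 1 428,157.5 416,44 459,-103
```

```text
t 7.18 tcp [ 427.8 -204.3  276.2] yaw 1.67 w 87.5 F [ 1.4  0.5 -0.6] tilt [0.   0.02 0.  ]
mm [   0.6  361.8 -190.2] units [ 0.014  9.044 -4.756] turn -0.035
top [428.53 155.69] 1.4 36.5
scene [426.92 160.  ] 3.9 71.6
top [416.77  44.33] -19.5 33.3
scene [414.33  48.97] -19.8 38.7
top [ 459.85 -103.75] -26.7 28.5
scene [458.54 -99.71] -30.0 18.9
```

Head A is now at TCP-known (428.4,157.5) while the top camera reads (428.5,155.7). So the top bias is about +1.8 in y and 0 in x. Next I'll refine the board with subpixel centroids of the dark ribs.

```bash
cat > board.py <<'E'
from fit import *
obs=[]
for n in("top","scene"):
    im=cv2.imread(f"pics/{n}_1.png")[:,:,::-1].astype(float); g=im[:,:,0]
    for y in(-64,0,64,128):
        c=proj(n,place([[0,y,37]],[616.1,96.7,np.radians(-2.28)]))[0]; x0,y0=(c-13).astype(int); r=g[y0:y0+27,x0:x0+27]
        if n=="scene": c=c-[1,0]
        w=np.clip((140-r)/60,0,1); yy,xx=np.mgrid[y0:y0+27,x0:x0+27]
        # keep the connected component nearest c
        k,l=cv2.connectedComponents((w>.3).astype(np.uint8)); ii=[(np.hypot((xx[l==j]-c[0]).mean(),(yy[l==j]-c[1]).mean()),j) for j in range(1,k) if (l==j).sum()>20]
        m=cv2.dilate((l==min(ii)[1]).astype(np.uint8),np.ones((3,3)))*w; u=(m*xx).sum()/m.sum(),(m*yy).sum()/m.sum()
        obs.append((n,u,[0,y,36.])); print(n,y,np.round(u,2),round(m.sum(),1),back(n,[u],36)[0].round(1))
for n in("top","scene"):
    x,r=ptfit([o for o in obs if o[0]==n],[616,97,-.04]); print(n,x[:2].round(2),np.degrees(x[2]).round(2),abs(r).max().round(2))
E
python3 board.py; python3 -c "
from h import *
crop('top','bd',240,145,355,205,6.8,cv2.imread('pics/top_1.png')[:,:,::-1])"
```

```text
top -64 [315.68 174.22] 88.9 [613.1  32.9  36. ]
top 0 [296.32 172.91] 87.2 [617.1  96.7  36. ]
top 64 [277.05 172.43] 90.0 [618.4 160.2  36. ]
top 128 [257.81 171.66] 96.2 [620.6 223.6  36. ]
scene -64 [300.83 210.59] 146.6 [614.9  37.2  36. ]
scene 0 [311.94 223.26] 149.2 [617.3 101.8  36. ]
scene 64 [323.14 236.41] 173.8 [620.4 164.3  36. ]
scene 128 [335.19 250.96] 203.5 [624.6 228.8  36. ]
top [616.06  96.4 ] -2.16 0.31
scene [617.65 101.04] -2.94 0.23
```

View pics/bd.png

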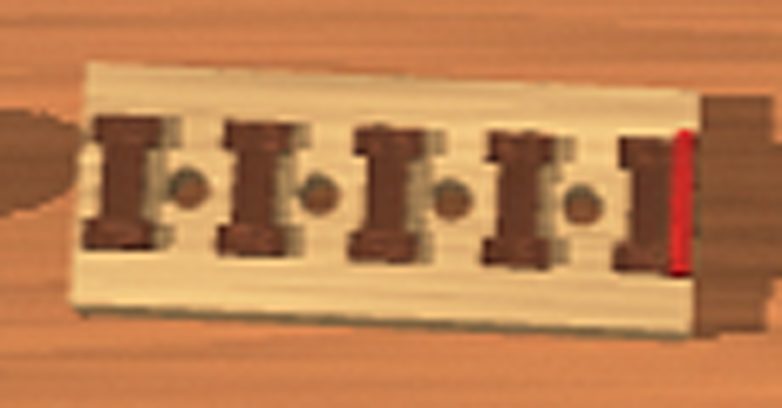

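Request:
servo_tool --plan '[[[-1,0.0604,0.1932,-0.25,0,0,0.949],[-1,0.0604,0.1932,-0.25,0,0,0.949],[-1,0.0604,0.1932,-0.25,0,0,0.949],[-1,0.0604,0.1932,-0.25,0,0,0.949],[-1,0.0604,0.1932,-0.25,0,0,0.949]]]'

```text
t: 7.7
ee_pos: [440.1, -162.7, 224.3]
orientation: [-1.672, -2.658, 0.0]
ft_force: [-0.3, -1.1, 0.2]
width: 87.9
grasp_force: 0.0
```

Request:
servo_tool --plan '[[[-1,0.0604,0.1932,-0.25,0,0,0.949],[-1,0.0604,0.1932,-0.25,0,0,0.949],[-1,0.0604,0.1932,-0.25,0,0,0.949],[-1,0.0604,0.1932,-0.25,0,0,0.949],[-1,0.0604,0.1932,-0.25,0,0,0.949]]]'

```text
t: 8.12
ee_pos: [452.1, -124.0, 174.3]
orientation: [-1.089, -2.945, -0.0]
ft_force: [0.4, -0.6, 0.1]
width: 87.8
grasp_force: 0.0
```

Request:
servo_tool --plan '[[[-1,0.0604,0.1932,-0.25,0,0,0.949],[-1,0.0604,0.1932,-0.25,0,0,0.949],[-1,0.0604,0.1932,-0.25,0,0,0.949],[-1,0,0,0,0,0,0],[-1,0,0,0,0,0,0]]]'

```text
t: 8.53
ee_pos: [459.2, -101.2, 144.7]
orientation: [-0.724, -3.055, -0.0]
ft_force: [-0.4, -0.6, 0.6]
width: 87.9
grasp_force: 0.0
```

```bash
python3 go.py 459.8 -102 86 63.4
```

```text
t 8.53 tcp [ 459.2 -101.2  144.7] yaw 63.32 w 87.9 F [-0.4 -0.6  0.6] tilt [-0.03 -0.12 -0.  ]
mm [  0.6  -0.8 -58.7] units [ 0.016 -0.02  -1.467] turn 0.017
```

Request:
servo_tool --plan '[[[-1,0,0,-0.8,0,0,0],[-1,0,0,-0.667,0,0,0],[-1,0,0,0,0,0,0],[1,0,0,0,0,0,0],[1,0,0,0,0,0,0]]]'

```text
t: 8.95
ee_pos: [460.1, -102.3, 87.6]
orientation: [0.725, 3.056, -0.0]
ft_force: [0.2, -0.8, -0.1]
width: 77.5
grasp_force: 0.0
```

Request:
servo_tool --plan '[[[1,0,0,0,0,0,0],[1,0,0,0,0,0,0],[1,0,0,0,0,0,0],[1,0,0,0,0,0,0],[1,0,0,0,0,0,0]]]'

```text
t: 9.37
ee_pos: [460.0, -102.1, 87.1]
orientation: [0.723, 3.056, -0.0]
ft_force: [-0.9, -0.4, -0.5]
width: 44.9
grasp_force: 0.0
```

Request:
servo_tool --plan '[[[1,0,0,0,0,0,0],[1,0,0,0,0,0,0],[1,0,0,0,0,0,0]]]'

```text
t: 9.62
ee_pos: [460.0, -102.0, 86.9]
orientation: [0.723, 3.057, 0.0]
ft_force: [-0.3, 0.7, 6.2]
width: 40.1
grasp_force: 30.0
```

Request:
servo_tool --plan '[[[-1,0,0,0,0,0,0],[-1,0,0,0,0,0,0],[-1,0,0,0,0,0,0],[-1,0,0,0.5,0,0,0],[-1,0,0,0.7,0,0,0]]]'

```text
t: 10.03
ee_pos: [458.3, -101.7, 133.2]
orientation: [-0.722, -3.052, -0.0]
ft_force: [1.1, -0.2, -0.5]
width: 69.9
grasp_force: 0.0
```

Request:
servo_tool --plan '[[[-1,0,0,0,0,0,-1],[-1,0,0,0,0,0,-1],[-1,0,0,0,0,0,-1],[-1,0,0,0,0,0,-1],[-1,0,0,0,0,0,-1]]]'

```text
t: 10.45
ee_pos: [459.7, -102.0, 134.6]
orientation: [-1.374, -2.825, 0.0]
ft_force: [0.1, -0.1, 0.1]
width: 87.8
grasp_force: 0.0
```

Request:
servo_tool --plan '[[[-1,0,0,0,0,0,-1],[-1,0,0,0,0,0,-1],[-1,0,0,0,0,0,-1],[-1,0,0,0,0,0,-1],[-1,0,0,0,0,0,-1]]]'

```text
t: 10.87
ee_pos: [459.6, -102.0, 134.4]
orientation: [-1.953, -2.46, 0.0]
ft_force: [0.8, -0.2, 0.4]
width: 87.6
grasp_force: 0.0
```

Request:
servo_tool --plan '[[[-1,0,0,0,0,0,-1],[-1,0,0,0,0,0,-1],[-1,0,0,0,0,0,-1],[-1,0,0,0,0,0,-1],[-1,0,0,0,0,0,-1]]]'

```text
t: 11.28
ee_pos: [459.7, -102.0, 134.4]
orientation: [-2.439, -1.98, 0.0]
ft_force: [-1.0, 0.4, -0.1]
width: 87.4
grasp_force: 0.0
```

Request:
servo_tool --plan '[[[-1,0,0,0,0,0,-1],[-1,0,0,0,0,0,-1],[-1,0,0,0,0,0,-1],[-1,0,0,0,0,0,0],[-1,0,0,0,0,0,0]]]'

```text
t: 11.7
ee_pos: [459.7, -102.0, 134.5]
orientation: [-2.671, -1.654, 0.0]
ft_force: [0.6, -0.1, -0.6]
width: 88.1
grasp_force: 0.0
```

```bash
python3 go.py 459.8 -102 83.3 -26.6
```

```text
t 11.7 tcp [ 459.7 -102.   134.5] yaw -26.47 w 88.1 F [ 0.6 -0.1 -0.6] tilt [-0.   -0.02 -0.  ]
mm [  0.1  -0.  -51.2] units [ 0.003 -0.    -1.279] turn -0.025
```

Request:
servo_tool --plan '[[[-1,0,0,-0.8,0,0,0],[-1,0,0,-0.48,0,0,0],[-1,0,0,0,0,0,0],[1,0,0,0,0,0,0],[1,0,0,0,0,0,0]]]'

```text
t: 12.12
ee_pos: [459.7, -102.0, 83.4]
orientation: [-2.672, -1.652, 0.001]
ft_force: [0.6, 1.0, -0.8]
width: 77.9
grasp_force: 0.0
```

Request:
servo_tool --plan '[[[1,0,0,0,0,0,0],[1,0,0,0,0,0,0],[1,0,0,0,0,0,0],[1,0,0,0,0,0,0],[1,0,0,0,0,0,0]]]'

```text
t: 12.53
ee_pos: [459.8, -102.0, 83.9]
orientation: [2.673, 1.651, 0.0]
ft_force: [-1.7, 0.1, 5.9]
width: 65.8
grasp_force: 30.0
```

Request:
servo_tool --plan '[[[1,0,0,0.3,0,0,0],[1,0,0,0.6,0,0,0],[1,0,0,0.7,0,0,0],[1,0,0,0.6,0,0,0],[1,0,0,0.3,0,0,0]]]'

```text
t: 12.95
ee_pos: [460.4, -102.2, 185.6]
orientation: [2.672, 1.649, 0.003]
ft_force: [0.7, -0.4, -3.0]
width: 66.0
grasp_force: 30.0
```

Request:
servo_tool --plan '[[[1,0.4,0.275,0,0,0,0.6],[1,0.7,0.48,0,0,0,0.8],[1,0.8,0.55,0,0,0,0.9],[1,0.8,0.55,0,0,0,0.9],[1,0.6,0.4125,0,0,0,0.8]]]'

```text
t: 13.37
ee_pos: [593.8, -9.7, 183.4]
orientation: [2.341, 2.094, 0.002]
ft_force: [0.9, -1.0, -4.3]
width: 66.0
grasp_force: 30.0
```

Request:
servo_tool --plan '[[[1,0.4,0.275,0,0,0,0.6],[1,0.115,0.08,0,0,0,0.26],[1,0,0,0,0,0,0],[1,0,0,0,0,0,0],[1,0,0,0,0,0,0]]]'

```text
t: 13.78
ee_pos: [610.9, 2.2, 182.9]
orientation: [-2.267, -2.173, 0.003]
ft_force: [-0.2, -0.2, -3.6]
width: 65.9
grasp_force: 30.0
```

```bash
python3 go.py 612.4 2.9 113.3 -2.2; python3 see.py 2 416,44 428,157; python3 -c "
from h import *
crop('scene','g2',220,90,400,270,3.3,cv2.imread('pics/scene_2.png')[:,:,::-1])"
```

```text
t 13.78 tcp [610.9   2.2 182.9] yaw -2.42 w 65.9 F [-0.2 -0.2 -3.6] tilt [ 0.01 -0.13  0.  ]
mm [  1.5   0.7 -69.6] units [ 0.039  0.018 -1.739] turn 0.043
top [447.64  22.89] 62.8 942.9
scene [414.35  49.19] -21.0 41.0
top [418.46 157.12] 1.7 527.2
scene [426.99 160.02] 4.0 70.6
```

View pics/g2.png

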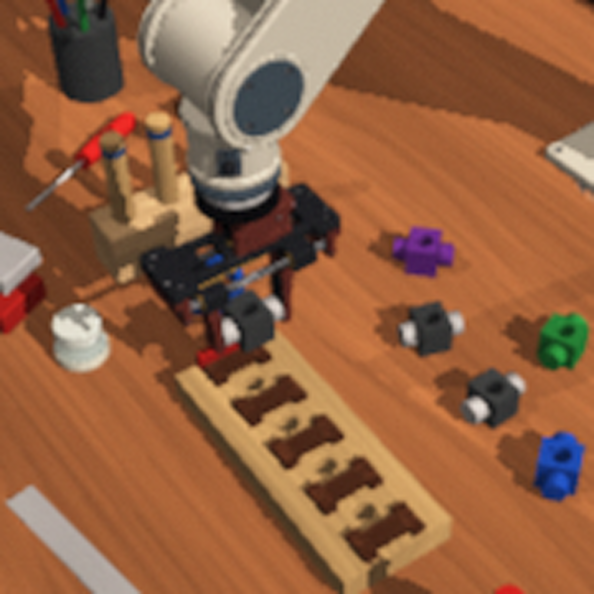

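The held head hangs level above pocket 0 at crop (250,320). I'll correct the small offset and descend in stages.

Request:
servo_tool --plan '[[[1,0.037,0.017,-0.5,0,0,0.04],[1,0,0,-0.5,0,0,0],[1,0,0,-0.2,0,0,0],[1,0,0,0,0,0,0],[1,0,0,0,0,0,0]]]'

```text
t: 14.3
ee_pos: [613.5, 3.2, 135.4]
orientation: [-2.263, -2.179, 0.001]
ft_force: [0.3, -0.5, -2.6]
width: 65.7
grasp_force: 30.0
```

Request:
servo_tool --plan '[[[1,0,0,0,0,0,0],[1,0,0,0,0,0,0],[1,0,0,0,0,0,0]]]'

```text
t: 14.55
ee_pos: [614.4, 3.5, 136.4]
orientation: [2.262, 2.179, 0.002]
ft_force: [-0.2, 0.2, -3.6]
width: 66.0
grasp_force: 30.0
```

```bash
python3 go.py 612.4 2.9 113.9 -2.2
```

```text
t 14.55 tcp [614.4   3.5 136.4] yaw -2.13 w 66.0 F [-0.2  0.2 -3.6] tilt [0.   0.09 0.  ]
mm [ -2.   -0.6 -22.5] units [-0.05  -0.016 -0.562] turn -0.014
```

Request:
servo_tool --plan '[[[1,-0.04,-0.016,-0.2,0,0,0],[1,0,0,0,0,0,0],[1,0,0,0,0,0,0],[1,0,0,0,0,0,0],[1,0,0,0,0,0,0]]]'

```text
t: 14.97
ee_pos: [612.3, 3.0, 127.4]
orientation: [-2.262, -2.18, -0.0]
ft_force: [0.1, 0.0, -4.4]
width: 65.9
grasp_force: 30.0
```

Request:
servo_tool --plan '[[[1,0,0,0,0,0,0],[1,0,0,0,0,0,0],[1,0,0,0,0,0,0],[1,0,0,0,0,0,0],[1,0,0,0,0,0,0]]]'

```text
t: 15.38
ee_pos: [612.3, 2.9, 127.4]
orientation: [2.262, 2.18, 0.0]
ft_force: [0.2, -0.4, -3.6]
width: 65.8
grasp_force: 30.0
```

Request:
servo_tool --plan '[[[1,0,0,0,0,0,0],[1,0,0,0,0,0,0],[1,0,0,0,0,0,0],[1,0,0,0,0,0,0],[1,0,0,0,0,0,0]]]'

```text
t: 15.8
ee_pos: [612.3, 2.9, 127.4]
orientation: [-2.262, -2.18, 0.0]
ft_force: [-0.9, 0.6, -4.1]
width: 65.8
grasp_force: 30.0
```

```bash
python3 go.py 612.4 2.9 113.9 -2.2
```

```text
t 15.8 tcp [612.3   2.9 127.4] yaw -2.12 w 65.8 F [-0.9  0.6 -4.1] tilt [ 0. -0.  0.]
mm [  0.1  -0.  -13.5] units [ 0.003 -0.    -0.337] turn -0.015
```

Request:
servo_tool --plan '[[[1,0,0,-0.1,0,0,0],[1,0,0,-0.05,0,0,0],[1,0,0,-0.05,0,0,0],[1,0,0,0,0,0,0],[1,0,0,0,0,0,0]]]'

```text
t: 16.22
ee_pos: [612.2, 2.9, 119.1]
orientation: [-2.262, -2.18, 0.001]
ft_force: [-0.1, 1.0, -3.5]
width: 65.9
grasp_force: 30.0
```

Request:
servo_tool --plan '[[[1,0,0,-0.04,0,0,0],[1,0,0,-0.03,0,0,0],[1,0,0,0,0,0,0],[1,0,0,0,0,0,0],[1,0,0,0,0,0,0]]]'

```text
t: 16.63
ee_pos: [612.3, 2.9, 116.6]
orientation: [2.262, 2.18, 0.0]
ft_force: [0.4, -0.4, -2.9]
width: 65.8
grasp_force: 30.0
```

It is below the rib tops with no contact force, so the head is in the pocket. I'll lower it the rest of the way, release, rise, and look.

Request:
servo_tool --plan '[[[1,0,0,-0.035,0,0,0],[1,0,0,-0.03,0,0,0],[1,0,0,0,0,0,0],[1,0,0,0,0,0,0]]]'

```text
t: 16.97
ee_pos: [612.3, 2.9, 114.0]
orientation: [2.262, 2.18, 0.0]
ft_force: [0.5, -0.7, -3.7]
width: 66.1
grasp_force: 30.0
```

Request:
servo_tool --plan '[[[-0.6,0,0,0,0,0,0],[-1,0,0,0,0,0,0],[-1,0,0,0,0,0,0],[-1,0,0,0,0,0,0],[-1,0,0,0.4,0,0,0]]]'

```text
t: 17.38
ee_pos: [610.8, 2.9, 127.9]
orientation: [-2.26, -2.178, 0.005]
ft_force: [-0.5, -0.6, -1.1]
width: 87.5
grasp_force: 0.0
```

Request:
servo_tool --plan '[[[-1,0,0,0.8,0,0,0],[-1,0,0,0.8,0,0,0],[-1,-0.7,-0.5,0,0,0,0],[-1,-0.7,-0.5,0,0,0,0],[-1,-0.7,-0.5,0,0,0,0]]]'

```text
t: 17.8
ee_pos: [527.7, -57.4, 194.9]
orientation: [2.26, 2.18, 0.002]
ft_force: [0.1, -0.5, -0.2]
width: 87.9
grasp_force: 0.0
```

Request:
servo_tool --plan '[[[-1,-0.7,-0.5,0,0,0,0],[-1,-0.7,-0.5,0,0,0,0],[-1,-0.7,-0.5,0,0,0,0],[-1,0,0,0,0,0,0],[-1,0,0,0,0,0,0]]]'

```text
t: 18.22
ee_pos: [443.3, -117.8, 194.3]
orientation: [2.265, 2.177, 0.0]
ft_force: [1.0, -0.5, 0.8]
width: 87.5
grasp_force: 0.0
```

```bash
python3 go.py 416.7 46.1 135 70.5; python3 see.py 3 612,3,30 416,44 428,157
```

```text
t 18.22 tcp [ 443.3 -117.8  194.3] yaw -2.27 w 87.5 F [ 1.  -0.5  0.8] tilt [-0.    0.01  0.  ]
mm [-26.6 163.9 -59.3] units [-0.665  4.099 -1.483] turn 14.555
top [613.2    0.89] -1.9 20.8
scene [610.76   4.32] -2.3 25.6
top [416.77  44.33] -19.5 33.0
scene [414.21  48.55] -20.6 38.8
top [428.57 155.69] 1.4 36.1
scene [426.97 160.09] 3.9 70.7
```

Head in pocket 0 seated: top reads (613.2,0.9) against TCP (612.3,2.9), a consistent bias. Next is head B, bias-corrected to (416.6,46.2) with yaw -19.5.

Request:
servo_tool --plan '[[[-1,-0.1385,0.8166,-0.27,0,0,-0.692],[-1,-0.1385,0.8166,-0.27,0,0,-0.692],[-1,-0.1385,0.8166,-0.27,0,0,-0.692],[-1,-0.1385,0.8166,-0.27,0,0,-0.692],[-1,-0.1385,0.8166,-0.27,0,0,-0.692]]]'

```text
t: 18.73
ee_pos: [417.5, 48.5, 139.6]
orientation: [2.566, 1.812, 0.002]
ft_force: [0.5, -0.4, 0.2]
width: 87.9
grasp_force: 0.0
```

Request:
servo_tool --plan '[[[-1,0,0,0,0,0,0],[-1,0,0,0,0,0,0],[-1,0,0,0,0,0,0],[-1,0,0,0,0,0,0],[-1,0,0,0,0,0,0]]]'

```text
t: 19.15
ee_pos: [417.4, 45.5, 140.4]
orientation: [2.565, 1.813, 0.002]
ft_force: [0.5, 0.2, -0.2]
width: 87.7
grasp_force: 0.0
```

```bash
python3 go.py 416.6 46.2 83.7 -19.5
```

```text
t 19.15 tcp [417.4  45.5 140.4] yaw -19.48 w 87.7 F [ 0.5  0.2 -0.2] tilt [-0.    0.07  0.  ]
mm [ -0.8   0.7 -56.7] units [-0.02   0.017 -1.417] turn -0.004
```

Request:
servo_tool --plan '[[[-1,0,0,-0.8,0,0,0],[-1,0,0,-0.415,0,0,0],[-1,0,0,-0.2,0,0,0],[-1,0,0,0,0,0,0],[-1,0,0,0,0,0,0]]]'

```text
t: 19.57
ee_pos: [416.8, 45.7, 83.5]
orientation: [-2.565, -1.813, 0.001]
ft_force: [-0.1, 0.8, 0.4]
width: 87.8
grasp_force: 0.0
```

Request:
servo_tool --plan '[[[1,0,0,0,0,0,0],[1,0,0,0,0,0,0],[1,0,0,0,0,0,0],[1,0,0,0,0,0,0],[1,0,0,0,0,0,0]]]'

```text
t: 19.98
ee_pos: [416.8, 46.3, 84.0]
orientation: [2.564, 1.815, 0.001]
ft_force: [-1.6, -0.2, 7.0]
width: 65.9
grasp_force: 30.0
```

Request:
servo_tool --plan '[[[1,0,0,0,0,0,0],[1,0,0,0,0,0,0]]]'

```text
t: 20.15
ee_pos: [416.8, 46.3, 84.0]
orientation: [2.564, 1.815, 0.001]
ft_force: [-1.6, -0.7, 7.0]
width: 66.0
grasp_force: 30.0
```

Request:
servo_tool --plan '[[[1,0,0,0.3,0,0,0],[1,0,0,0.6,0,0,0],[1,0,0,0.7,0,0,0],[1,0,0,0.6,0,0,0],[1,0,0,0.3,0,0,0]]]'

```text
t: 20.57
ee_pos: [417.1, 46.4, 185.7]
orientation: [2.563, 1.814, 0.004]
ft_force: [0.3, -0.0, -3.3]
width: 65.7
grasp_force: 30.0
```

Request:
servo_tool --plan '[[[1,0.4,0.074,0,0,0,0.494],[1,0.75,0.074,0,0,0,0.494],[1,0.9,0.074,0,0,0,0.494],[1,0.9,0.074,0,0,0,0.494],[1,0.9,0.074,0,0,0,0.494]]]'

```text
t: 20.98
ee_pos: [571.6, 61.3, 183.4]
orientation: [-2.352, -2.083, 0.001]
ft_force: [0.3, -0.7, -3.4]
width: 65.8
grasp_force: 30.0
```

Request:
servo_tool --plan '[[[1,0.75,0.074,0,0,0,0.494],[1,0.345,0.074,0,0,0,0.494],[1,0,0,-0.5,0,0,0],[1,0,0,-0.5,0,0,0],[1,0,0,-0.3,0,0,0]]]'

```text
t: 21.4
ee_pos: [613.2, 67.0, 129.2]
orientation: [-2.261, -2.179, 0.004]
ft_force: [-1.0, -0.6, -3.6]
width: 65.7
grasp_force: 30.0
```

Request:
servo_tool --plan '[[[1,0,0,0,0,0,0],[1,0,0,0,0,0,0],[1,0,0,0,0,0,0],[1,0,0,0,0,0,0],[1,0,0,0,0,0,0]]]'

```text
t: 21.82
ee_pos: [614.9, 67.0, 132.6]
orientation: [2.261, 2.179, 0.002]
ft_force: [0.4, -0.5, -2.9]
width: 65.7
grasp_force: 30.0
```

Request:
servo_tool --plan '[[[1,0,0,0,0,0,0],[1,0,0,0,0,0,0],[1,0,0,0,0,0,0]]]'

```text
t: 22.07
ee_pos: [614.5, 67.0, 131.8]
orientation: [2.262, 2.179, 0.001]
ft_force: [0.1, 0.2, -3.5]
width: 66.0
grasp_force: 30.0
```

```bash
python3 go.py 614.4 66.9 113.9 -2.2
```

```text
t 22.07 tcp [614.5  67.  131.8] yaw -2.14 w 66.0 F [ 0.1  0.2 -3.5] tilt [-0.    0.04  0.  ]
mm [ -0.1  -0.1 -17.9] units [-0.003 -0.002 -0.448] turn -0.013
```

Request:
servo_tool --plan '[[[1,0,0,-0.15,0,0,0],[1,0,0,-0.1,0,0,0],[1,0,0,-0.07,0,0,0],[1,0,0,-0.055,0,0,0],[1,0,0,0,0,0,0]]]'

```text
t: 22.48
ee_pos: [614.0, 67.0, 115.5]
orientation: [-2.262, -2.179, 0.002]
ft_force: [-0.5, 0.3, -2.2]
width: 66.0
grasp_force: 30.0
```

Request:
servo_tool --plan '[[[1,0,0,0,0,0,0],[1,0,0,0,0,0,0],[1,0,0,0,0,0,0]]]'

```text
t: 22.73
ee_pos: [614.5, 67.0, 116.5]
orientation: [2.262, 2.18, 0.0]
ft_force: [0.3, 0.5, -2.5]
width: 65.8
grasp_force: 30.0
```

Request:
servo_tool --plan '[[[1,0,0,-0.035,0,0,0],[1,0,0,-0.025,0,0,0],[1,0,0,0,0,0,0],[1,0,0,0,0,0,0]]]'

```text
t: 23.07
ee_pos: [614.5, 67.0, 114.1]
orientation: [2.262, 2.18, 0.0]
ft_force: [0.6, 0.3, -3.1]
width: 65.8
grasp_force: 30.0
```

Request:
servo_tool --plan '[[[-0.6,0,0,0,0,0,0],[-1,0,0,0,0,0,0],[-1,0,0,0,0,0,0],[-1,0,0,0,0,0,0],[-1,0,0,0.4,0,0,0]]]'

```text
t: 23.48
ee_pos: [612.8, 66.8, 127.8]
orientation: [-2.26, -2.178, 0.005]
ft_force: [0.0, 0.4, 0.3]
width: 87.3
grasp_force: 0.0
```

Request:
servo_tool --plan '[[[-1,0,0,0.8,0,0,0],[-1,0,0,0.8,0,0,0],[-1,-0.7,-0.5,0,0,0,0],[-1,-0.7,-0.5,0,0,0,0],[-1,-0.7,-0.5,0,0,0,0]]]'

```text
t: 23.9
ee_pos: [529.8, 6.6, 194.8]
orientation: [2.26, 2.18, 0.002]
ft_force: [0.3, -0.8, 0.4]
width: 88.2
grasp_force: 0.0
```

Request:
servo_tool --plan '[[[-1,-0.7,-0.5,0,0,0,0],[-1,-0.7,-0.5,0,0,0,0],[-1,-0.7,-0.5,0,0,0,0],[-1,0,0,0,0,0,0],[-1,0,0,0,0,0,0]]]'

```text
t: 24.32
ee_pos: [445.4, -53.8, 194.3]
orientation: [2.265, 2.177, 0.0]
ft_force: [0.2, 0.4, 0.8]
width: 87.9
grasp_force: 0.0
```

```bash
python3 see.py 4 612,3,30 614,66,30 428,156;  python3 go.py 428.4 157.5 83.7 1.5
```

```text
top [613.63   0.92] -1.8 210.4
scene [611.25   6.66] -3.8 208.3
top [617.07  66.4 ] -2.1 84.5
scene [614.33  67.27] -3.4 241.3
top [428.69 155.71] 1.4 36.7
scene [427.65 160.21] 3.9 20.8
t 24.42 tcp [447.6 -53.1 194.5] yaw -2.16 w 88.2 F [ 0.1  0.  -0.3] tilt [0.01 0.12 0.  ]
mm [ -19.2  210.6 -110.8] units [-0.479  5.264 -2.77 ] turn 0.731
```

Request:
servo_tool --plan '[[[-1,-0.075,0.8775,-0.225,0,0,0.123],[-1,-0.075,0.8775,-0.225,0,0,0.123],[-1,-0.075,0.8775,-0.225,0,0,0.123],[-1,-0.075,0.8775,-0.225,0,0,0.123],[-1,-0.075,0.8775,-0.225,0,0,0.123]]]'

```text
t: 24.83
ee_pos: [432.3, 125.2, 148.7]
orientation: [2.201, 2.24, 0.002]
ft_force: [0.3, -0.2, 0.5]
width: 87.8
grasp_force: 0.0
```

Request:
servo_tool --plan '[[[-1,-0.075,0.8775,-0.225,0,0,0.123],[-1,0,0,0,0,0,0],[-1,0,0,0,0,0,0],[-1,0,0,0,0,0,0],[-1,0,0,0,0,0,0]]]'

```text
t: 25.25
ee_pos: [428.9, 157.3, 140.1]
orientation: [2.191, 2.251, 0.001]
ft_force: [-0.2, 0.6, 0.2]
width: 87.5
grasp_force: 0.0
```

Request:
servo_tool --plan '[[[-1,0,0,0,0,0,0],[-1,0,0,0,0,0,0],[-1,0,0,0,0,0,0],[-1,0,0,0,0,0,0]]]'

```text
t: 25.58
ee_pos: [428.6, 157.0, 140.2]
orientation: [2.192, 2.25, 0.001]
ft_force: [-0.4, -0.5, 0.0]
width: 88.0
grasp_force: 0.0
```

```bash
python3 go.py 428.4 157.5 83.7 1.5
```

```text
t 25.58 tcp [428.6 157.  140.2] yaw 1.48 w 88.0 F [-0.4 -0.5  0. ] tilt [-0.01  0.02  0.  ]
mm [ -0.2   0.5 -56.5] units [-0.006  0.013 -1.413] turn 0.004
```

Request:
servo_tool --plan '[[[-1,0,0.006,-0.8,0,0,0],[-1,0,0,-0.413,0,0,0],[-1,0,0,-0.2,0,0,0],[-1,0,0,0,0,0,0],[-1,0,0,0,0,0,0]]]'

```text
t: 26.0
ee_pos: [428.3, 157.6, 83.5]
orientation: [-2.191, -2.251, 0.001]
ft_force: [-0.1, -0.0, -0.2]
width: 87.9
grasp_force: 0.0
```

Request:
servo_tool --plan '[[[1,0,0,0,0,0,0],[1,0,0,0,0,0,0],[1,0,0,0,0,0,0],[1,0,0,0,0,0,0],[1,0,0,0,0,0,0]]]'

```text
t: 26.42
ee_pos: [428.6, 157.9, 84.1]
orientation: [2.191, 2.251, 0.001]
ft_force: [-1.9, 0.9, 6.9]
width: 65.8
grasp_force: 30.0
```

Request:
servo_tool --plan '[[[1,0,0,0,0,0,0],[1,0,0,0,0,0,0]]]'

```text
t: 26.58
ee_pos: [428.6, 157.9, 84.1]
orientation: [2.191, 2.251, 0.001]
ft_force: [-2.2, -0.1, 6.1]
width: 65.3
grasp_force: 30.0
```

Request:
servo_tool --plan '[[[1,0,0,0.3,0,0,0],[1,0,0,0.6,0,0,0],[1,0,0,0.7,0,0,0],[1,0,0,0.6,0,0,0],[1,0,0,0.3,0,0,0]]]'

```text
t: 27.0
ee_pos: [428.9, 158.0, 185.7]
orientation: [2.19, 2.251, 0.003]
ft_force: [0.3, 1.1, -4.8]
width: 66.1
grasp_force: 30.0
```

Request:
servo_tool --plan '[[[1,0.4,-0.094,0,0,0,-0.106],[1,0.7,-0.094,0,0,0,-0.106],[1,0.85,-0.094,0,0,0,-0.106],[1,0.85,-0.094,0,0,0,-0.106],[1,0.85,-0.094,0,0,0,-0.106]]]'

```text
t: 27.42
ee_pos: [575.2, 138.6, 183.2]
orientation: [-2.242, -2.199, 0.001]
ft_force: [0.2, 0.6, -3.3]
width: 65.6
grasp_force: 30.0
```

Request:
servo_tool --plan '[[[1,0.7,-0.094,0,0,0,-0.106],[1,0.36,-0.094,0,0,0,-0.106],[1,0,0,-0.5,0,0,0],[1,0,0,-0.5,0,0,0],[1,0,0,-0.3,0,0,0]]]'

```text
t: 27.83
ee_pos: [615.5, 131.0, 129.1]
orientation: [-2.262, -2.178, 0.005]
ft_force: [-1.5, 0.4, -4.7]
width: 65.4
grasp_force: 30.0
```

Request:
servo_tool --plan '[[[1,0,0,0,0,0,0],[1,0,0,0,0,0,0],[1,0,0,0,0,0,0],[1,0,0,0,0,0,0],[1,0,0,0,0,0,0]]]'

```text
t: 28.25
ee_pos: [617.3, 131.7, 132.7]
orientation: [2.262, 2.179, 0.003]
ft_force: [0.4, 0.7, -3.9]
width: 65.7
grasp_force: 30.0
```

Request:
servo_tool --plan '[[[1,0,0,0,0,0,0],[1,0,0,0,0,0,0],[1,0,0,0,0,0,0]]]'

```text
t: 28.5
ee_pos: [616.9, 131.5, 131.9]
orientation: [2.262, 2.179, 0.001]
ft_force: [-0.4, -0.5, -4.3]
width: 65.8
grasp_force: 30.0
```

```bash
python3 go.py 616.8 130.9 114 -2.2
```

```text
t 28.5 tcp [616.9 131.5 131.9] yaw -2.15 w 65.8 F [-0.4 -0.5 -4.3] tilt [-0.01  0.04  0.  ]
mm [ -0.1  -0.6 -17.9] units [-0.003 -0.016 -0.448] turn -0.01
```

Request:
servo_tool --plan '[[[1,0,-0.007,-0.15,0,0,0],[1,0,0,-0.1,0,0,0],[1,0,0,-0.07,0,0,0],[1,0,0,-0.055,0,0,0],[1,0,0,0,0,0,0]]]'

```text
t: 28.92
ee_pos: [616.4, 131.1, 115.6]
orientation: [-2.262, -2.179, 0.002]
ft_force: [0.6, -0.1, -4.5]
width: 65.6
grasp_force: 30.0
```

Request:
servo_tool --plan '[[[1,0,0,0,0,0,0],[1,0,0,0,0,0,0],[1,0,0,0,0,0,0]]]'

```text
t: 29.17
ee_pos: [616.9, 131.2, 116.6]
orientation: [2.263, 2.179, 0.0]
ft_force: [0.6, 0.1, -4.7]
width: 66.2
grasp_force: 30.0
```

Request:
servo_tool --plan '[[[1,0,0,-0.035,0,0,0],[1,0,0,-0.025,0,0,0],[1,0,0,0,0,0,0],[1,0,0,0,0,0,0]]]'

```text
t: 29.5
ee_pos: [616.9, 131.3, 114.2]
orientation: [2.263, 2.179, 0.0]
ft_force: [0.2, 1.0, -2.8]
width: 65.7
grasp_force: 30.0
```

Request:
servo_tool --plan '[[[-0.6,0,0,0,0,0,0],[-1,0,0,0,0,0,0],[-1,0,0,0,0,0,0],[-1,0,0,0,0,0,0],[-1,0,0,0.4,0,0,0]]]'

```text
t: 29.92
ee_pos: [615.3, 130.9, 127.9]
orientation: [-2.261, -2.178, 0.006]
ft_force: [-0.6, -0.1, 0.6]
width: 87.7
grasp_force: 0.0
```

Request:
servo_tool --plan '[[[-1,0,0,0.8,0,0,0],[-1,0,0,0.8,0,0,0],[-1,-0.7,0,0.4,0,0,0],[-1,-0.9,0,0.4,0,0,0],[-1,-0.9,0,0.4,0,0,0]]]'

```text
t: 30.33
ee_pos: [516.0, 131.1, 243.0]
orientation: [2.263, 2.178, 0.002]
ft_force: [0.5, 0.4, 0.2]
width: 87.8
grasp_force: 0.0
```

Request:
servo_tool --plan '[[[-1,-0.9,0,0.4,0,0,0],[-1,-0.9,0,0,0,0,0],[-1,-0.7,0,0,0,0,0],[-1,0,0,0,0,0,0],[-1,0,0,0,0,0,0]]]'

```text
t: 30.75
ee_pos: [416.0, 131.3, 258.6]
orientation: [2.261, 2.18, 0.001]
ft_force: [0.8, 0.7, 0.7]
width: 88.0
grasp_force: 0.0
```

```bash
python3 see.py 5;  python3 go.py 428.4 157.5 83.7 1.5; python3 -c "
from h import *
crop('top','p5',240,145,430,265,4.2,cv2.imread('pics/top_5.png')[:,:,::-1])"
```

```text
t 30.85 tcp [418.  131.5 258.6] yaw -2.15 w 87.8 F [0.7 0.7 0.2] tilt [-0.03  0.12  0.  ]
mm [  10.4   26.  -174.9] units [ 0.26   0.65  -4.373] turn 0.73
```

View pics/p5.png

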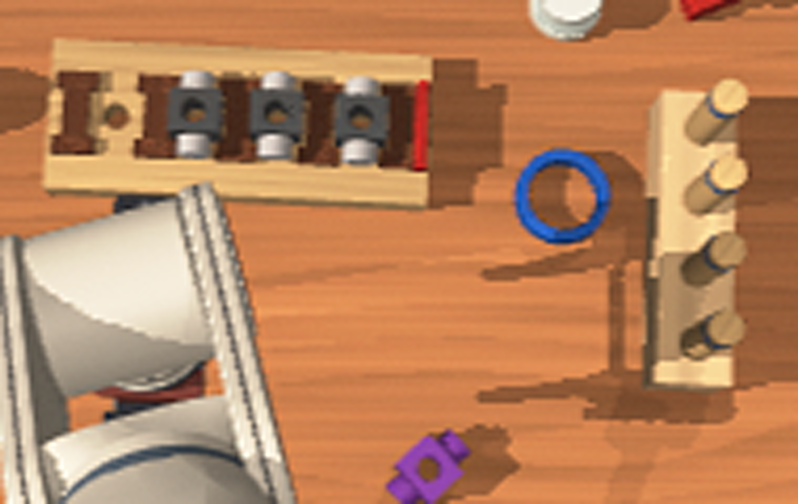

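All three heads sit in pockets 0 to 2, starting at the red stop (crop 362, 277 and 196), and pocket 3 is empty. Now I'll measure the handle tops and the seated heads.

```bash
python3 - <<'E'
from fit import *
im=cv2.imread("pics/top_5.png")[:,:,::-1]
crop("top","rk",390,155,430,235,7.4,im)
import fit
for p in([612.3,2.9],[614.5,67],[616.9,131.1]):
    g=im.copy(); c=proj("top",[[p[0]+.5,p[1]-2,48]])[0]
    mask=np.ones(im.shape[:2],bool); mask[int(c[1])-16:int(c[1])+17,int(round(c[0]))-9:int(round(c[0]))+10]=False
    g[mask]=[200,100,50]
    x,e=headfit({"top":g},[p[0],p[1],-.04],30); print(x[:2].round(2),np.degrees(x[2]).round(1),round(e,1),(np.array(p)-x[:2]).round(2))
E
```

```text
[613.47   0.85] -2.2 20.3 [-1.17  2.05]
[617.14  66.71] -3.1 19.1 [-2.64  0.29]
[617.53 129.48] -2.8 21.8 [-0.63  1.62]
```

View pics/rk.png

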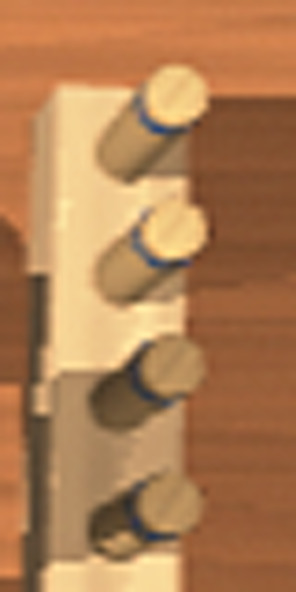

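```bash
python3 - <<'E'
from fit import *
U=[(390+(X+.5)/7.4-.5,155+(Y+.5)/7.4-.5) for X,Y in[(169,503),(171,366),(172,231),(176,96)]]
print(back("top",U,175).round(1))
x,r=ptfit([("top",u,[-82.5+55*i,0,175]) for i,u in enumerate(U)],[518,-250,-.07]); print(x[:2].round(1),np.degrees(x[2]),abs(r).max())
print(place([[-82.5+55*i,0,175] for i in range(4)],x).round(1))
E
python3 go.py 0 0 0 90
```

```text
[[ 438.7 -249.3  175. ]
 [ 493.  -251.9  175. ]
 [ 547.4 -254.1  175. ]
 [ 602.6 -257.6  175. ]]
[ 520.4 -253.2] -2.8303694454903154 0.23489980450372627
[[ 438.  -249.2  175. ]
 [ 493.  -251.9  175. ]
 [ 547.9 -254.6  175. ]
 [ 602.8 -257.3  175. ]]
t 30.85 tcp [418.  131.5 258.6] yaw -2.15 w 87.8 F [0.7 0.7 0.2] tilt [-0.03  0.12  0.  ]
mm [-418.  -131.5 -258.6] units [-10.45   -3.287  -6.466] turn -17.57
```

Request:
servo_tool --plan '[[[-1,0.309,-0.6445,0.06,0,0,-0.95],[-1,0.309,-0.6445,0.06,0,0,-0.95],[-1,0.309,-0.6445,0.06,0,0,-0.95],[-1,0.309,-0.6445,0.06,0,0,-0.95],[-1,0.309,-0.6445,0.06,0,0,-0.95]]]'

```text
t: 31.27
ee_pos: [480.5, 0.7, 270.1]
orientation: [2.666, 1.661, 0.001]
ft_force: [1.4, -0.1, -1.4]
width: 87.8
grasp_force: 0.0
```

Request:
servo_tool --plan '[[[-1,0.309,-0.6445,0.06,0,0,-0.95],[-1,0.309,-0.6445,0.06,0,0,-0.95],[-1,0.309,-0.6445,0.06,0,0,-0.95],[-1,0.309,-0.6445,0.06,0,0,-0.95],[-1,0.309,-0.6445,0.06,0,0,-0.95]]]'

```text
t: 31.68
ee_pos: [542.1, -128.8, 281.9]
orientation: [2.951, 1.076, 0.001]
ft_force: [0.6, 1.1, -0.2]
width: 87.4
grasp_force: 0.0
```

Request:
servo_tool --plan '[[[-1,0.309,-0.6445,0.06,0,0,-0.95],[-1,0.309,-0.6445,0.06,0,0,-0.95],[-1,0.309,-0.6445,0.06,0,0,-0.95],[-1,0.309,-0.6445,0.06,0,0,-0.95],[-1,0.309,-0.6445,0.06,0,0,-0.95]]]'

```text
t: 32.1
ee_pos: [603.6, -257.9, 293.6]
orientation: [3.11, 0.446, 0.0]
ft_force: [0.2, 0.3, -0.9]
width: 87.3
grasp_force: 0.0
```

Request:
servo_tool --plan '[[[-1,0,0,0,0,0,-0.97],[-1,0,0,0,0,0,-0.97],[-1,0,0,0,0,0,-0.97],[-1,0,0,0,0,0,-0.97],[-1,0,0,0,0,0,0]]]'

```text
t: 32.52
ee_pos: [603.0, -256.6, 293.4]
orientation: [3.14, -0.083, -0.0]
ft_force: [1.6, -0.4, 0.5]
width: 87.8
grasp_force: 0.0
```

Request:
servo_tool --plan '[[[-1,0,0,0,0,0,0],[-1,0,0,0,0,0,0],[-1,0,0,0,0,0,0],[-1,0,0,0,0,0,0],[-1,0,0,0,0,0,0]]]'

```text
t: 32.93
ee_pos: [602.3, -255.5, 294.1]
orientation: [3.141, -0.076, 0.0]
ft_force: [-0.4, 0.6, 0.7]
width: 87.7
grasp_force: 0.0
```

```bash
python3 go.py 602.3 -255.5 188 87.2; python3 -c "from workcell import readout;print(readout.get_obs()['qpos'])"
```

```text
t 32.93 tcp [ 602.3 -255.5  294.1] yaw -92.76 w 87.7 F [-0.4  0.6  0.7] tilt [0. 0. 0.]
mm [   0.    -0.  -106.1] units [ 1.000e-03 -1.000e-03 -2.652e+00] turn -0.008
[-4.19374587e-01  4.74825999e-01  1.56796075e+00 -8.35850094e-06
  1.09872457e+00  1.19958820e+00]
```

Request:
servo_tool --plan '[[[-0.3,0,0,-0.8,0,0,0],[-0.3,0,0,-0.8,0,0,0],[-0.3,0,0,-0.7,0,0,0],[-0.3,0,0,-0.35,0,0,0],[-0.3,0,0,0,0,0,0]]]'

```text
t: 33.35
ee_pos: [600.5, -254.7, 184.7]
orientation: [-3.138, 0.076, 0.009]
ft_force: [-0.2, 0.0, 0.2]
width: 59.1
grasp_force: 0.0
```

Request:
servo_tool --plan '[[[0.2,0,0,0,0,0,0],[0.2,0,0,0,0,0,0],[0.2,0,0,0,0,0,0],[0.2,0,0,0,0,0,0],[1,0,0,0,0,0,0]]]'

```text
t: 33.77
ee_pos: [602.7, -255.7, 189.5]
orientation: [3.14, -0.077, 0.003]
ft_force: [-0.3, -0.4, 0.1]
width: 31.9
grasp_force: 0.0
```

Request:
servo_tool --plan '[[[1,0,0,0,0,0,0],[1,0,0,0,0,0,0],[1,0,0,0,0,0,0],[1,0,0,0,0,0,0]]]'

```text
t: 34.1
ee_pos: [602.6, -255.7, 189.0]
orientation: [3.14, -0.077, 0.002]
ft_force: [-0.7, 1.7, 6.0]
width: 25.7
grasp_force: 30.0
```

Request:
servo_tool --plan '[[[-0.02,0,0,0,0,0,0],[-0.02,0,0,0,0,0,0],[-0.02,0,0,0,0,0,0],[-0.02,0,0,0,0,0,0]]]'

```text
t: 34.43
ee_pos: [602.0, -255.4, 187.8]
orientation: [-3.14, 0.077, 0.001]
ft_force: [-0.7, -0.3, -1.2]
width: 44.3
grasp_force: 0.0
```

```bash
python3 go.py 602.3 -255.5 188 87.2
```

```text
t 34.43 tcp [ 602.  -255.4  187.8] yaw -92.8 w 44.3 F [-0.7 -0.3 -1.2] tilt [-0.01 -0.03 -0.  ]
mm [ 0.3 -0.1  0.2] units [ 0.007 -0.002  0.006] turn 0.001
```

Request:
servo_tool --plan '[[[-0.02,0,0,0,0,0,1],[-0.02,0,0,0,0,0,1],[-0.02,0,0,0,0,0,1],[-0.02,0,0,0,0,0,1],[-0.02,0,0,0,0,0,1]]]'

```text
t: 34.85
ee_pos: [602.1, -255.4, 187.8]
orientation: [-3.081, -0.611, 0.001]
ft_force: [0.4, -0.3, -0.2]
width: 44.3
grasp_force: 0.0
```

Request:
servo_tool --plan '[[[-0.02,0,0,0,0,0,1],[-0.02,0,0,0,0,0,1],[-0.02,0,0,0,0,0,1],[-0.02,0,0,0,0,0,1],[-0.02,0,0,0,0,0,1]]]'

```text
t: 35.27
ee_pos: [602.1, -255.4, 187.8]
orientation: [-2.876, -1.264, 0.0]
ft_force: [0.2, 0.3, 0.1]
width: 44.6
grasp_force: 0.0
```

Request:
servo_tool --plan '[[[-0.02,0,0,0,0,0,1],[-0.02,0,0,0,0,0,1],[-0.02,0,0,0,0,0,1],[-0.02,0,0,0,0,0,1],[-0.02,0,0,0,0,0,1]]]'

```text
t: 35.68
ee_pos: [602.1, -255.4, 187.8]
orientation: [-2.534, -1.856, 0.0]
ft_force: [0.3, 0.5, -0.1]
width: 44.9
grasp_force: 0.0
```

Request:
servo_tool --plan '[[[-0.02,0,0,0,0,0,1],[-0.02,0,0,0,0,0,1],[-0.02,0,0,0,0,0,1],[-0.02,0,0,0,0,0,0],[1,0,0,0,0,0,0]]]'

```text
t: 36.1
ee_pos: [602.1, -255.5, 187.9]
orientation: [-2.278, -2.163, 0.0]
ft_force: [-0.4, 0.7, 0.4]
width: 40.7
grasp_force: 0.0
```

Request:
servo_tool --plan '[[[1,0,0,0,0,0,0],[1,0,0,0,0,0,0],[1,0,0,0,0,0,0],[1,0,0,0,0,0,0],[1,0,0,0,0,0,0]]]'

```text
t: 36.52
ee_pos: [602.1, -255.5, 188.0]
orientation: [-2.276, -2.166, 0.0]
ft_force: [0.1, 0.3, 0.5]
width: 25.0
grasp_force: 30.0
```

Request:
servo_tool --plan '[[[1,0,0,0.2,0,0,0],[1,0,0,0.2,0,0,0],[1,0,0,0.2,0,0,0],[1,0,0,0.2,0,0,0],[1,0,0,0.2,0,0,0]]]'

```text
t: 36.93
ee_pos: [602.2, -255.5, 229.4]
orientation: [2.275, 2.166, 0.0]
ft_force: [-0.4, 0.3, -1.0]
width: 25.3
grasp_force: 30.0
```

Request:
servo_tool --plan '[[[1,0,0,0.5,0,0,0],[1,0,0,0.5,0,0,0],[1,0,0,0.5,0,0,0],[1,0,0,0.4,0,0,0],[1,0,0,0.1,0,0,0]]]'

```text
t: 37.35
ee_pos: [603.2, -255.9, 312.0]
orientation: [2.272, 2.163, 0.003]
ft_force: [0.2, -0.0, 0.4]
width: 25.5
grasp_force: 30.0
```

```bash
python3 go.py 616.6 131.3 308 -2.2
```

```text
t 37.35 tcp [ 603.2 -255.9  312. ] yaw -2.81 w 25.5 F [ 0.2 -0.   0.4] tilt [0.12 0.27 0.  ]
mm [ 13.4 387.2  -4. ] units [ 0.336  9.681 -0.101] turn 0.121
```

Request:
servo_tool --plan '[[[1,0.03,0.4,0,0,0,0.01],[1,0.03,0.7,0,0,0,0.01],[1,0.03,0.9,0,0,0,0.01],[1,0.03,0.9,0,0,0,0.01],[1,0.03,0.9,0,0,0,0.01]]]'

```text
t: 37.77
ee_pos: [607.2, -101.3, 306.9]
orientation: [-2.27, -2.169, 0.002]
ft_force: [0.2, -0.4, -0.7]
width: 26.0
grasp_force: 30.0
```

Request:
servo_tool --plan '[[[1,0.03,0.9,0,0,0,0.01],[1,0.03,0.9,0,0,0,0.01],[1,0.03,0.9,0,0,0,0.01],[1,0.03,0.9,0,0,0,0.01],[1,0.03,0.9,0,0,0,0.01]]]'

```text
t: 38.18
ee_pos: [612.9, 79.0, 307.0]
orientation: [-2.264, -2.176, 0.002]
ft_force: [0.6, 0.1, -0.8]
width: 25.6
grasp_force: 30.0
```

Request:
servo_tool --plan '[[[1,0.03,0.8,0,0,0,0.01],[1,0.03,0.57,-0.2,0,0,0.01],[1,0,0,-0.4,0,0,0],[1,0,0,-0.4,0,0,0],[1,0,0,-0.1,0,0,0]]]'

```text
t: 38.6
ee_pos: [614.2, 132.4, 260.5]
orientation: [-2.26, -2.178, 0.008]
ft_force: [-0.4, -0.7, -0.3]
width: 25.5
grasp_force: 30.0
```

Request:
servo_tool --plan '[[[1,0,0,0,0,0,0],[1,0,0,0,0,0,0],[1,0,0,0,0,0,0],[1,0,0,0,0,0,0],[1,0,0,0,0,0,0]]]'

```text
t: 39.02
ee_pos: [617.0, 131.1, 265.0]
orientation: [2.264, 2.177, 0.002]
ft_force: [0.3, 0.5, 0.2]
width: 25.5
grasp_force: 30.0
```

Request:
servo_tool --plan '[[[1,0,0,0,0,0,0],[1,0,0,0,0,0,0],[1,0,0,0,0,0,0],[1,0,0,0,0,0,0],[1,0,0,0,0,0,0]]]'

```text
t: 39.43
ee_pos: [616.6, 131.3, 264.1]
orientation: [2.264, 2.178, -0.0]
ft_force: [0.4, -0.3, -0.3]
width: 25.5
grasp_force: 30.0
```

```bash
python3 go.py 616.6 131.3 247 -2.2; python3 see.py 6; python3 -c "
from h import *
crop('scene','p6',235,120,375,260,4.2,cv2.imread('pics/scene_6.png')[:,:,::-1])"
```

```text
t 39.43 tcp [616.6 131.3 264.1] yaw -2.21 w 25.5 F [ 0.4 -0.3 -0.3] tilt [0. 0. 0.]
mm [  0.    0.  -17.1] units [ 0.     0.    -0.428] turn 0.001
```

View pics/p6.png

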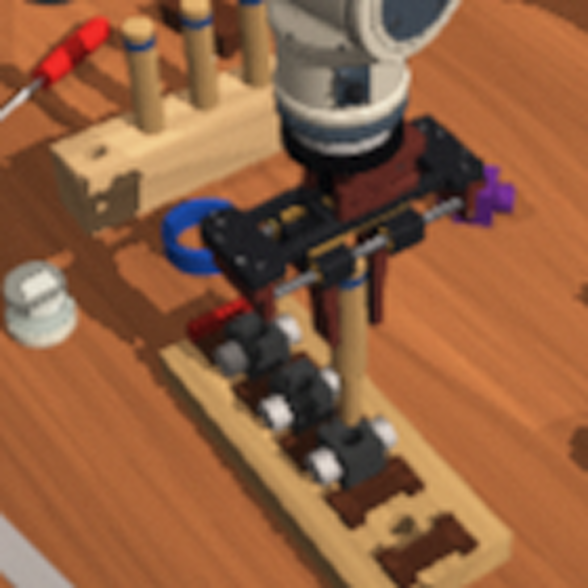

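The handle is gripped straight above head 2's eye (crop 350,430), so I'll insert it in checked steps.

Request:
servo_tool --plan '[[[1,0,0,-0.15,0,0,0],[1,0,0,-0.15,0,0,0],[1,0,0,-0.1,0,0,0],[1,0,0,-0.08,0,0,0],[1,0,0,-0.05,0,0,0]]]'

```text
t: 39.95
ee_pos: [616.3, 131.2, 241.9]
orientation: [-2.263, -2.178, 0.002]
ft_force: [0.3, 0.2, -0.5]
width: 25.7
grasp_force: 30.0
```

Request:
servo_tool --plan '[[[1,0,0,-0.05,0,0,0],[1,0,0,0,0,0,0],[1,0,0,0,0,0,0],[1,0,0,0,0,0,0]]]'

```text
t: 40.28
ee_pos: [616.7, 131.3, 241.1]
orientation: [2.264, 2.178, 0.0]
ft_force: [0.7, 0.6, -1.2]
width: 25.7
grasp_force: 30.0
```

Request:
servo_tool --plan '[[[1,0,0,-0.15,0,0,0],[1,0,0,-0.15,0,0,0],[1,0,0,-0.15,0,0,0],[1,0,0,-0.15,0,0,0],[1,0,0,-0.1,0,0,0]]]'

```text
t: 40.7
ee_pos: [616.2, 131.2, 211.6]
orientation: [-2.263, -2.178, 0.002]
ft_force: [-0.5, -1.4, -1.1]
width: 25.5
grasp_force: 30.0
```

Request:
servo_tool --plan '[[[1,0,0,-0.07,0,0,0],[1,0,0,-0.07,0,0,0],[1,0,0,-0.07,0,0,0],[1,0,0,0,0,0,0],[1,0,0,0,0,0,0]]]'

```text
t: 41.12
ee_pos: [616.6, 131.3, 204.4]
orientation: [-2.264, -2.178, 0.0]
ft_force: [-1.0, -0.8, -1.8]
width: 26.0
grasp_force: 30.0
```

Request:
servo_tool --plan '[[[1,0,0,-0.13,0,0,0],[1,0,0,-0.13,0,0,0],[1,0,0,-0.08,0,0,0],[1,0,0,-0.05,0,0,0],[1,0,0,0,0,0,0]]]'

```text
t: 41.53
ee_pos: [616.4, 131.3, 189.0]
orientation: [-2.263, -2.178, 0.001]
ft_force: [-1.4, -0.3, 3.6]
width: 25.5
grasp_force: 30.0
```

Request:
servo_tool --plan '[[[1,0,0,-0.02,0,0,0],[1,0,0,0,0,0,0],[1,0,0,0,0,0,0]]]'

```text
t: 41.78
ee_pos: [616.5, 131.3, 188.9]
orientation: [-2.264, -2.178, 0.0]
ft_force: [-2.4, -0.4, 8.5]
width: 25.7
grasp_force: 30.0
```

Fully home with light press (8.5 N at z 188.9). I'll release it and fetch the next handle from rk2.

Request:
servo_tool --plan '[[[-0.3,0,0,0,0,0,0],[-0.3,0,0,0,0,0,0],[-0.3,0,0,0,0,0,0],[-0.3,0,0,0.4,0,0,0],[-0.3,0,0,0.8,0,0,0]]]'

```text
t: 42.2
ee_pos: [614.4, 130.8, 232.5]
orientation: [-2.261, -2.175, 0.01]
ft_force: [0.1, -1.5, 0.6]
width: 54.9
grasp_force: 0.0
```

Request:
servo_tool --plan '[[[-0.3,0,0,0.8,0,0,0],[-0.3,0,0,0.75,0,0,0],[-0.3,-0.0865,-0.4801,0,0,0,-0.906],[-0.3,-0.0865,-0.4801,0,0,0,-0.906],[-0.3,-0.0865,-0.4801,0,0,0,-0.906]]]'

```text
t: 42.62
ee_pos: [606.2, 73.4, 298.7]
orientation: [2.508, 1.891, 0.002]
ft_force: [0.5, 0.5, -0.7]
width: 56.8
grasp_force: 0.0
```

Request:
servo_tool --plan '[[[-0.3,-0.0865,-0.4801,0,0,0,-0.906],[-0.3,-0.0865,-0.4801,0,0,0,-0.906],[-0.3,-0.0865,-0.4801,0,0,0,-0.906],[-0.3,-0.0865,-0.4801,0,0,0,-0.906],[-0.3,-0.0865,-0.4801,0,0,0,-0.906]]]'

```text
t: 43.03
ee_pos: [588.6, -23.2, 297.8]
orientation: [-2.832, -1.361, 0.0]
ft_force: [0.0, -0.1, 0.2]
width: 57.1
grasp_force: 0.0
```

Request:
servo_tool --plan '[[[-0.3,-0.0865,-0.4801,0,0,0,-0.906],[-0.3,-0.0865,-0.4801,0,0,0,-0.906],[-0.3,-0.0865,-0.4801,0,0,0,-0.906],[-0.3,-0.0865,-0.4801,0,0,0,-0.906],[-0.3,-0.0865,-0.4801,0,0,0,-0.906]]]'

```text
t: 43.45
ee_pos: [571.3, -119.3, 297.8]
orientation: [-3.044, -0.778, 0.0]
ft_force: [-0.1, -0.3, 0.1]
width: 57.0
grasp_force: 0.0
```

Request:
servo_tool --plan '[[[-0.3,-0.0865,-0.4801,0,0,0,-0.906],[-0.3,-0.0865,-0.4801,0,0,0,-0.906],[-0.3,-0.0865,-0.4801,0,0,0,-0.906],[-0.3,-0.0865,-0.4801,0,0,0,-0.906],[-0.3,-0.0865,-0.4801,0,0,0,-0.906]]]'

```text
t: 43.87
ee_pos: [554.0, -215.3, 297.8]
orientation: [-3.137, -0.165, 0.0]
ft_force: [0.8, 0.3, -0.4]
width: 57.2
grasp_force: 0.0
```

Request:
servo_tool --plan '[[[-0.3,-0.0865,-0.4801,0,0,0,-0.906],[-0.3,-0.0865,-0.4801,0,0,0,-0.906],[-0.3,0,0,0,0,0,0],[-0.3,0,0,0,0,0,0],[-0.3,0,0,0,0,0,0]]]'

```text
t: 44.28
ee_pos: [547.3, -252.3, 297.8]
orientation: [-3.14, 0.075, 0.001]
ft_force: [-0.5, -0.1, -0.7]
width: 57.2
grasp_force: 0.0
```

Request:
servo_tool --plan '[[[-0.3,0,0,0,0,0,0],[-0.3,0,0,0,0,0,0],[-0.3,0,0,0,0,0,0],[-0.3,0,0,0,0,0,0]]]'

```text
t: 44.62
ee_pos: [547.5, -252.2, 298.1]
orientation: [-3.141, 0.075, -0.0]
ft_force: [1.0, -0.0, 0.9]
width: 56.7
grasp_force: 0.0
```

```bash
python3 go.py 547.4 -252.8 188 87.2; python3 - <<'E'
from h import *
crop("scene","p7",235,110,395,260,3.9)
E
```

```text
t 44.62 tcp [ 547.5 -252.2  298.1] yaw -92.74 w 56.7 F [ 1.  -0.   0.9] tilt [-0.  0.  0.]
mm [-1.000e-01 -6.000e-01 -1.101e+02] units [-0.003 -0.015 -2.753] turn -0.012
```

View pics/p7.png

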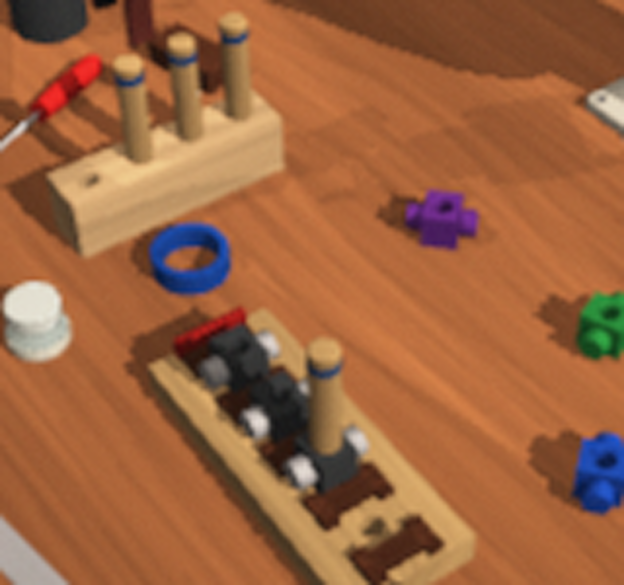

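Handle seated with its shoulder on head 2 (crop 325,455), everything else undisturbed. Next comes the rk2 handle, squeezed in both directions.

Request:
servo_tool --plan '[[[-0.3,0,-0.01,-0.8,0,0,0],[-0.3,0,0,-0.8,0,0,0],[-0.3,0,0,-0.7,0,0,0],[-0.3,0,0,-0.3,0,0,0],[-0.3,0,0,-0.15,0,0,0]]]'

```text
t: 45.08
ee_pos: [546.5, -252.6, 186.0]
orientation: [-3.139, 0.076, 0.005]
ft_force: [0.2, 0.5, 0.6]
width: 56.9
grasp_force: 0.0
```

Request:
servo_tool --plan '[[[0.2,0,0,0,0,0,0],[0.2,0,0,0,0,0,0],[0.2,0,0,0,0,0,0],[0.2,0,0,0,0,0,0],[1,0,0,0,0,0,0]]]'

```text
t: 45.5
ee_pos: [547.9, -253.5, 189.4]
orientation: [3.14, -0.077, 0.003]
ft_force: [-0.9, 0.3, 0.9]
width: 31.7
grasp_force: 0.0
```

Request:
servo_tool --plan '[[[1,0,0,0,0,0,0],[1,0,0,0,0,0,0],[1,0,0,0,0,0,0],[1,0,0,0,0,0,0]]]'

```text
t: 45.83
ee_pos: [547.8, -253.3, 189.0]
orientation: [3.14, -0.077, 0.002]
ft_force: [-0.8, 0.5, 6.5]
width: 25.9
grasp_force: 30.0
```

Request:
servo_tool --plan '[[[-0.02,0,0,0,0,0,0],[-0.02,0,0,0,0,0,0],[-0.02,0,0,0,0,0,0],[-0.02,0,0,0,0,0,0]]]'

```text
t: 46.17
ee_pos: [547.2, -253.1, 187.9]
orientation: [-3.14, 0.077, 0.001]
ft_force: [0.4, 0.2, -0.0]
width: 44.2
grasp_force: 0.0
```

Request:
servo_tool --plan '[[[-0.02,0,0,0,0,0,1],[-0.02,0,0,0,0,0,1],[-0.02,0,0,0,0,0,1],[-0.02,0,0,0,0,0,1],[-0.02,0,0,0,0,0,1]]]'

```text
t: 46.58
ee_pos: [547.3, -253.1, 187.8]
orientation: [-3.081, -0.611, 0.001]
ft_force: [-0.0, 0.0, 0.2]
width: 44.9
grasp_force: 0.0
```

Request:
servo_tool --plan '[[[-0.02,0,0,0,0,0,1],[-0.02,0,0,0,0,0,1],[-0.02,0,0,0,0,0,1],[-0.02,0,0,0,0,0,1],[-0.02,0,0,0,0,0,1]]]'

```text
t: 47.0
ee_pos: [547.3, -253.1, 187.9]
orientation: [-2.876, -1.264, 0.0]
ft_force: [0.6, 0.6, -0.3]
width: 44.7
grasp_force: 0.0
```

Request:
servo_tool --plan '[[[-0.02,0,0,0,0,0,1],[-0.02,0,0,0,0,0,1],[-0.02,0,0,0,0,0,1],[-0.02,0,0,0,0,0,1],[-0.02,0,0,0,0,0,1]]]'

```text
t: 47.42
ee_pos: [547.3, -253.1, 187.8]
orientation: [-2.534, -1.856, 0.0]
ft_force: [-0.2, 0.2, -0.4]
width: 44.8
grasp_force: 0.0
```

Request:
servo_tool --plan '[[[-0.02,0,0,0,0,0,1],[-0.02,0,0,0,0,0,1],[-0.02,0,0,0,0,0,1],[-0.02,0,0,0,0,0,0],[1,0,0,0,0,0,0]]]'

```text
t: 47.83
ee_pos: [547.3, -253.1, 187.9]
orientation: [-2.278, -2.163, 0.0]
ft_force: [0.6, -0.4, 1.0]
width: 40.9
grasp_force: 0.0
```

Request:
servo_tool --plan '[[[1,0,0,0,0,0,0],[1,0,0,0,0,0,0],[1,0,0,0,0,0,0],[1,0,0,0,0,0,0],[1,0,0,0,0,0,0]]]'

```text
t: 48.25
ee_pos: [547.3, -253.1, 188.0]
orientation: [-2.276, -2.166, 0.0]
ft_force: [0.5, -0.3, -0.3]
width: 25.6
grasp_force: 30.0
```

```bash
python3 go.py 615.6 68.1 308 -2.2; python3 - <<'E'
from fit import *
im=vision.get_image("top")
for p in([612.3,2.9],[616,68.3]):
    g=im.copy(); c=proj("top",[[p[0]+.5,p[1]-2,48]])[0]
    mask=np.ones(im.shape[:2],bool); mask[int(c[1])-16:int(c[1])+17,int(round(c[0]))-9:int(round(c[0]))+10]=False
    g[mask]=[200,100,50]
    x,e=headfit({"top":g},[p[0],p[1],-.04],30); print(x[:2].round(2),np.degrees(x[2]).round(1),round(e,1))
E
```

```text
t 48.25 tcp [ 547.3 -253.1  188. ] yaw -2.83 w 25.6 F [ 0.5 -0.3 -0.3] tilt [-0.   -0.01 -0.  ]
mm [ 68.3 321.2 120. ] units [1.706 8.031 3.   ] turn 0.126
[6.1301e+02 5.6000e-01] -2.5 22.7
[617.01  66.62] -2.8 21.3
```

Request:
servo_tool --plan '[[[1,0,0,0.2,0,0,0],[1,0,0,0.2,0,0,0],[1,0,0,0.2,0,0,0],[1,0,0,0.2,0,0,0],[1,0,0,0.2,0,0,0]]]'

```text
t: 48.72
ee_pos: [547.5, -253.2, 229.4]
orientation: [2.275, 2.166, 0.0]
ft_force: [-0.3, -0.2, -0.8]
width: 26.0
grasp_force: 30.0
```

Request:
servo_tool --plan '[[[1,0,0,0.5,0,0,0],[1,0,0,0.5,0,0,0],[1,0,0,0.5,0,0,0],[1,0,0,0.4,0,0,0],[1,0,0,0.1,0,0,0]]]'

```text
t: 49.13
ee_pos: [548.4, -253.7, 311.8]
orientation: [2.272, 2.163, 0.003]
ft_force: [0.2, 0.4, -0.2]
width: 25.7
grasp_force: 30.0
```

Request:
servo_tool --plan '[[[1,0.1555,0.4,0,0,0,0.0115],[1,0.1555,0.7,0,0,0,0.0115],[1,0.1555,0.85,0,0,0,0.0115],[1,0.1555,0.85,0,0,0,0.0115],[1,0.1555,0.85,0,0,0,0.0115]]]'

```text
t: 49.55
ee_pos: [578.1, -105.9, 307.8]
orientation: [-2.27, -2.171, 0.001]
ft_force: [0.3, -0.6, -0.6]
width: 25.6
grasp_force: 30.0
```

Request:
servo_tool --plan '[[[1,0.1555,0.85,0,0,0,0.0115],[1,0.1555,0.85,0,0,0,0.0115],[1,0.1555,0.85,0,0,0,0.0115],[1,0.1555,0.8,0,0,0,0.0115],[1,0.1555,0.6,0,0,0,0.0115]]]'

```text
t: 49.97
ee_pos: [609.3, 53.3, 307.8]
orientation: [-2.262, -2.179, 0.0]
ft_force: [-0.4, -0.3, -1.1]
width: 25.9
grasp_force: 30.0
```

Request:
servo_tool --plan '[[[1,0.1555,0.428,0,0,0,0.0115],[1,0,0,-0.3,0,0,0],[1,0,0,-0.4,0,0,0],[1,0,0,-0.3,0,0,0],[1,0,0,-0.1,0,0,0]]]'

```text
t: 50.38
ee_pos: [614.2, 67.1, 261.1]
orientation: [-2.262, -2.177, 0.006]
ft_force: [-0.6, 0.3, -1.1]
width: 25.9
grasp_force: 30.0
```

Request:
servo_tool --plan '[[[1,0,0,0,0,0,0],[1,0,0,0,0,0,0],[1,0,0,0,0,0,0],[1,0,0,0,0,0,0],[1,0,0,0,0,0,0]]]'

```text
t: 50.8
ee_pos: [616.2, 67.8, 264.8]
orientation: [2.263, 2.178, 0.002]
ft_force: [-0.2, 0.5, -0.9]
width: 25.9
grasp_force: 30.0
```

Request:
servo_tool --plan '[[[1,0,0,0,0,0,0],[1,0,0,0,0,0,0],[1,0,0,0,0,0,0],[1,0,0,0,0,0,0],[1,0,0,0,0,0,0]]]'

```text
t: 51.22
ee_pos: [615.8, 68.0, 264.1]
orientation: [2.263, 2.179, 0.0]
ft_force: [0.1, -0.3, -0.2]
width: 25.7
grasp_force: 30.0
```

```bash
python3 go.py 615.7 68.0 247 -2.2
```

```text
t 51.22 tcp [615.8  68.  264.1] yaw -2.17 w 25.7 F [ 0.1 -0.3 -0.2] tilt [0. 0. 0.]
mm [ -0.1   0.  -17.1] units [-0.002  0.    -0.428] turn -0.007
```

Request:
servo_tool --plan '[[[1,0,0,-0.15,0,0,0],[1,0,0,-0.15,0,0,0],[1,0,0,-0.1,0,0,0],[1,0,0,-0.05,0,0,0],[1,0,0,-0.05,0,0,0]]]'

```text
t: 51.63
ee_pos: [615.6, 67.9, 243.3]
orientation: [-2.263, -2.179, 0.001]
ft_force: [0.0, -0.3, -1.2]
width: 25.7
grasp_force: 30.0
```

Request:
servo_tool --plan '[[[1,0,0,-0.04,0,0,0],[1,0,0,0,0,0,0],[1,0,0,0,0,0,0],[1,0,0,0,0,0,0]]]'

```text
t: 51.97
ee_pos: [615.9, 68.0, 242.7]
orientation: [2.263, 2.179, 0.0]
ft_force: [0.3, 0.1, -1.0]
width: 25.4
grasp_force: 30.0
```

Request:
servo_tool --plan '[[[1,0,0,-0.15,0,0,0],[1,0,0,-0.15,0,0,0],[1,0,0,-0.15,0,0,0],[1,0,0,-0.15,0,0,0],[1,0,0,-0.1,0,0,0]]]'

```text
t: 52.38
ee_pos: [615.4, 67.9, 213.2]
orientation: [-2.263, -2.178, 0.002]
ft_force: [0.2, 0.3, -0.2]
width: 25.5
grasp_force: 30.0
```

Request:
servo_tool --plan '[[[1,0,0,-0.06,0,0,0],[1,0,0,-0.06,0,0,0],[1,0,0,-0.06,0,0,0],[1,0,0,0,0,0,0],[1,0,0,0,0,0,0]]]'

```text
t: 52.8
ee_pos: [615.8, 68.0, 207.3]
orientation: [2.263, 2.179, 0.0]
ft_force: [0.1, 0.2, 0.2]
width: 25.4
grasp_force: 30.0
```

Request:
servo_tool --plan '[[[1,0,0,-0.15,0,0,0],[1,0,0,-0.13,0,0,0],[1,0,0,-0.1,0,0,0],[1,0,0,-0.06,0,0,0],[1,0,0,0,0,0,0]]]'

```text
t: 53.22
ee_pos: [615.7, 68.0, 189.2]
orientation: [-2.263, -2.179, 0.001]
ft_force: [-0.0, 1.3, -1.1]
width: 26.1
grasp_force: 30.0
```

Request:
servo_tool --plan '[[[1,0,0,-0.025,0,0,0],[1,0,0,-0.01,0,0,0],[1,0,0,0,0,0,0]]]'

```text
t: 53.47
ee_pos: [615.9, 68.0, 189.0]
orientation: [2.263, 2.179, 0.0]
ft_force: [-2.7, 0.3, 6.5]
width: 25.7
grasp_force: 30.0
```

Request:
servo_tool --plan '[[[-0.3,0,0,0,0,0,0],[-0.3,0,0,0,0,0,0],[-0.3,0,0,0,0,0,0],[-0.3,0,0,0.4,0,0,0],[-0.3,0,0,0.8,0,0,0]]]'

```text
t: 53.88
ee_pos: [613.6, 67.8, 232.9]
orientation: [-2.26, -2.176, 0.01]
ft_force: [0.3, 0.1, -1.0]
width: 54.8
grasp_force: 0.0
```

Request:
servo_tool --plan '[[[-0.3,0,0,0.8,0,0,0],[-0.3,0,0,0.75,0,0,0],[-0.3,-0.1541,-0.3976,0,0,0,-0.906],[-0.3,-0.1541,-0.3976,0,0,0,-0.906],[-0.3,-0.1541,-0.3976,0,0,0,-0.906]]]'

```text
t: 54.3
ee_pos: [597.2, 19.9, 299.0]
orientation: [2.507, 1.892, 0.002]
ft_force: [-0.0, -0.3, -0.2]
width: 57.1
grasp_force: 0.0
```

Request:
servo_tool --plan '[[[-0.3,-0.1541,-0.3976,0,0,0,-0.906],[-0.3,-0.1541,-0.3976,0,0,0,-0.906],[-0.3,-0.1541,-0.3976,0,0,0,-0.906],[-0.3,-0.1541,-0.3976,0,0,0,-0.906],[-0.3,-0.1541,-0.3976,0,0,0,-0.906]]]'

```text
t: 54.72
ee_pos: [566.1, -60.0, 298.1]
orientation: [-2.831, -1.362, 0.0]
ft_force: [-1.1, 1.0, -0.0]
width: 57.0
grasp_force: 0.0
```

Request:
servo_tool --plan '[[[-0.3,-0.1541,-0.3976,0,0,0,-0.906],[-0.3,-0.1541,-0.3976,0,0,0,-0.906],[-0.3,-0.1541,-0.3976,0,0,0,-0.906],[-0.3,-0.1541,-0.3976,0,0,0,-0.906],[-0.3,-0.1541,-0.3976,0,0,0,-0.906]]]'

```text
t: 55.13
ee_pos: [535.3, -139.5, 298.1]
orientation: [-3.043, -0.779, 0.0]
ft_force: [-0.7, 0.0, 0.3]
width: 57.0
grasp_force: 0.0
```

Request:
servo_tool --plan '[[[-0.3,-0.1541,-0.3976,0,0,0,-0.906],[-0.3,-0.1541,-0.3976,0,0,0,-0.906],[-0.3,-0.1541,-0.3976,0,0,0,-0.906],[-0.3,-0.1541,-0.3976,0,0,0,-0.906],[-0.3,-0.1541,-0.3976,0,0,0,-0.906]]]'

```text
t: 55.55
ee_pos: [504.4, -219.1, 298.1]
orientation: [-3.137, -0.166, 0.0]
ft_force: [-0.4, 1.0, -0.2]
width: 57.2
grasp_force: 0.0
```

Request:
servo_tool --plan '[[[-0.3,-0.1541,-0.3976,0,0,0,-0.906],[-0.3,-0.1541,-0.3976,0,0,0,-0.906],[-0.3,0,0,0,0,0,0],[-0.3,0,0,0,0,0,0],[-0.3,0,0,0,0,0,0]]]'

```text
t: 55.97
ee_pos: [492.6, -249.8, 298.1]
orientation: [-3.14, 0.074, 0.0]
ft_force: [0.3, -0.1, 0.1]
width: 57.0
grasp_force: 0.0
```

Request:
servo_tool --plan '[[[-0.3,0,0,0,0,0,0],[-0.3,0,0,0,0,0,0],[-0.3,0,0,0,0,0,0],[-0.3,0,0,0,0,0,0]]]'

```text
t: 56.3
ee_pos: [492.7, -249.7, 298.3]
orientation: [-3.141, 0.074, -0.0]
ft_force: [0.9, -0.1, 0.3]
width: 56.8
grasp_force: 0.0
```

```bash
python3 go.py 492.5 -250.1 188 87.2
```

```text
t 56.3 tcp [ 492.7 -249.7  298.3] yaw -92.71 w 56.8 F [ 0.9 -0.1  0.3] tilt [-0.  0.  0.]
mm [  -0.2   -0.4 -110.3] units [-0.006 -0.011 -2.757] turn -0.019
```

Request:
servo_tool --plan '[[[-0.3,0,-0.01,-0.8,0,0,0],[-0.3,0,0,-0.8,0,0,0],[-0.3,0,0,-0.7,0,0,0],[-0.3,0,0,-0.3,0,0,0],[-0.3,0,0,-0.15,0,0,0]]]'

```text
t: 56.72
ee_pos: [491.7, -249.9, 186.4]
orientation: [-3.139, 0.075, 0.005]
ft_force: [0.7, 0.2, 0.1]
width: 56.8
grasp_force: 0.0
```

Request:
servo_tool --plan '[[[0.2,0,0,0,0,0,0],[0.2,0,0,0,0,0,0],[0.2,0,0,0,0,0,0],[0.2,0,0,0,0,0,0],[1,0,0,0,0,0,0]]]'

```text
t: 57.13
ee_pos: [493.1, -250.8, 189.5]
orientation: [3.14, -0.076, 0.003]
ft_force: [0.1, -1.0, 0.8]
width: 31.3
grasp_force: 0.0
```

Request:
servo_tool --plan '[[[1,0,0,0,0,0,0],[1,0,0,0,0,0,0],[1,0,0,0,0,0,0],[1,0,0,0,0,0,0]]]'

```text
t: 57.47
ee_pos: [492.9, -250.8, 189.1]
orientation: [3.14, -0.076, 0.002]
ft_force: [-1.4, 0.4, 6.0]
width: 25.4
grasp_force: 30.0
```

Request:
servo_tool --plan '[[[-0.02,0,0,0,0,0,0],[-0.02,0,0,0,0,0,0],[-0.02,0,0,0,0,0,0],[-0.02,0,0,0,0,0,0]]]'

```text
t: 57.8
ee_pos: [492.4, -250.5, 188.1]
orientation: [-3.14, 0.076, 0.001]
ft_force: [-0.4, 0.3, 1.1]
width: 44.2
grasp_force: 0.0
```

Request:
servo_tool --plan '[[[-0.02,0,0,0,0,0,1],[-0.02,0,0,0,0,0,1],[-0.02,0,0,0,0,0,1],[-0.02,0,0,0,0,0,1],[-0.02,0,0,0,0,0,1]]]'

```text
t: 58.22
ee_pos: [492.4, -250.5, 188.1]
orientation: [-3.081, -0.612, 0.0]
ft_force: [0.3, 0.2, -0.2]
width: 44.7
grasp_force: 0.0
```

Request:
servo_tool --plan '[[[-0.02,0,0,0,0,0,1],[-0.02,0,0,0,0,0,1],[-0.02,0,0,0,0,0,1],[-0.02,0,0,0,0,0,1],[-0.02,0,0,0,0,0,1]]]'

```text
t: 58.63
ee_pos: [492.4, -250.5, 188.1]
orientation: [-2.875, -1.265, 0.0]
ft_force: [-0.0, 0.2, 0.7]
width: 44.6
grasp_force: 0.0
```

Request:
servo_tool --plan '[[[-0.02,0,0,0,0,0,1],[-0.02,0,0,0,0,0,1],[-0.02,0,0,0,0,0,1],[-0.02,0,0,0,0,0,1],[-0.02,0,0,0,0,0,1]]]'

```text
t: 59.05
ee_pos: [492.4, -250.5, 188.1]
orientation: [-2.534, -1.857, 0.0]
ft_force: [-0.6, -0.5, -0.4]
width: 44.6
grasp_force: 0.0
```

Request:
servo_tool --plan '[[[-0.02,0,0,0,0,0,1],[-0.02,0,0,0,0,0,1],[-0.02,0,0,0,0,0,1],[-0.02,0,0,0,0,0,0],[1,0,0,0,0,0,0]]]'

```text
t: 59.47
ee_pos: [492.4, -250.5, 188.1]
orientation: [-2.277, -2.164, 0.0]
ft_force: [0.6, -0.1, -0.1]
width: 41.4
grasp_force: 0.0
```

Request:
servo_tool --plan '[[[1,0,0,0,0,0,0],[1,0,0,0,0,0,0],[1,0,0,0,0,0,0],[1,0,0,0,0,0,0],[1,0,0,0,0,0,0]]]'

```text
t: 59.88
ee_pos: [492.5, -250.5, 188.2]
orientation: [-2.275, -2.166, 0.0]
ft_force: [-0.2, 0.3, -0.9]
width: 25.4
grasp_force: 30.0
```

```bash
python3 go.py 612.2 2.8 308 -2.2; python3 - <<'E'
from fit import *
im=vision.get_image("top")
for p in([612.3,2.9],):
    g=im.copy(); c=proj("top",[[p[0]+.5,p[1]-2,48]])[0]
    mask=np.ones(im.shape[:2],bool); mask[int(c[1])-16:int(c[1])+17,int(round(c[0]))-9:int(round(c[0]))+10]=False
    g[mask]=[200,100,50]
    x,e=headfit({"top":g},[p[0],p[1],-.04],30); print(x[:2].round(2),np.degrees(x[2]).round(1),round(e,1))
E
```

```text
t 59.88 tcp [ 492.5 -250.5  188.2] yaw -2.8 w 25.4 F [-0.2  0.3 -0.9] tilt [-0.01 -0.01 -0.  ]
mm [119.7 253.3 119.8] units [2.994 6.333 2.995] turn 0.12
[613.49   0.79] -2.3 23.6
```

Request:
servo_tool --plan '[[[1,0,0,0.2,0,0,0],[1,0,0,0.2,0,0,0],[1,0,0,0.2,0,0,0],[1,0,0,0.2,0,0,0],[1,0,0,0.2,0,0,0]]]'

```text
t: 60.35
ee_pos: [492.6, -250.6, 229.5]
orientation: [2.274, 2.167, 0.0]
ft_force: [-0.9, -0.0, -1.2]
width: 25.6
grasp_force: 30.0
```

Request:
servo_tool --plan '[[[1,0,0,0.5,0,0,0],[1,0,0,0.5,0,0,0],[1,0,0,0.5,0,0,0],[1,0,0,0.4,0,0,0],[1,0,0,0.1,0,0,0]]]'

```text
t: 60.77
ee_pos: [493.5, -251.1, 311.8]
orientation: [2.271, 2.164, 0.002]
ft_force: [0.7, 0.8, -0.6]
width: 25.7
grasp_force: 30.0
```

Request:
servo_tool --plan '[[[1,0.2723,0.3,0,0,0,0.011],[1,0.2723,0.5,0,0,0,0.011],[1,0.2723,0.7,0,0,0,0.011],[1,0.2723,0.7,0,0,0,0.011],[1,0.2723,0.7,0,0,0,0.011]]]'

```text
t: 61.18
ee_pos: [546.9, -133.4, 308.0]
orientation: [-2.27, -2.171, 0.0]
ft_force: [0.3, -0.3, -0.2]
width: 25.7
grasp_force: 30.0
```

Request:
servo_tool --plan '[[[1,0.2723,0.7,0,0,0,0.011],[1,0.2723,0.7,0,0,0,0.011],[1,0.2723,0.7,0,0,0,0.011],[1,0.2723,0.6,0,0,0,0.011],[1,0.2723,0.45,0,0,0,0.011]]]'

```text
t: 61.6
ee_pos: [601.4, -6.4, 307.9]
orientation: [-2.262, -2.179, 0.001]
ft_force: [0.2, 0.2, -0.4]
width: 25.2
grasp_force: 30.0
```

Request:
servo_tool --plan '[[[1,0.2723,0.283,0,0,0,0.011],[1,0,0,-0.3,0,0,0],[1,0,0,-0.4,0,0,0],[1,0,0,-0.3,0,0,0],[1,0,0,-0.1,0,0,0]]]'

```text
t: 62.02
ee_pos: [610.7, 2.0, 261.3]
orientation: [-2.262, -2.176, 0.005]
ft_force: [-0.5, -0.4, -0.2]
width: 25.6
grasp_force: 30.0
```

Request:
servo_tool --plan '[[[1,0,0,0,0,0,0],[1,0,0,0,0,0,0],[1,0,0,0,0,0,0],[1,0,0,0,0,0,0],[1,0,0,0,0,0,0]]]'

```text
t: 62.43
ee_pos: [612.6, 2.6, 265.1]
orientation: [2.263, 2.178, 0.001]
ft_force: [0.4, -0.3, -1.4]
width: 25.4
grasp_force: 30.0
```

Request:
servo_tool --plan '[[[1,0,0,0,0,0,0],[1,0,0,0,0,0,0],[1,0,0,0,0,0,0],[1,0,0,0,0,0,0],[1,0,0,0,0,0,0]]]'

```text
t: 62.85
ee_pos: [612.3, 2.8, 264.3]
orientation: [-2.263, -2.179, 0.0]
ft_force: [0.7, -0.3, -1.4]
width: 25.6
grasp_force: 30.0
```

```bash
python3 go.py 612.3 2.8 247 -2.2
```

```text
t 62.85 tcp [612.3   2.8 264.3] yaw -2.16 w 25.6 F [ 0.7 -0.3 -1.4] tilt [-0. -0. -0.]
mm [ -0.   -0.  -17.3] units [-0.001 -0.001 -0.432] turn -0.008
```

Request:
servo_tool --plan '[[[1,0,0,-0.15,0,0,0],[1,0,0,-0.15,0,0,0],[1,0,0,-0.1,0,0,0],[1,0,0,-0.05,0,0,0],[1,0,0,-0.05,0,0,0]]]'

```text
t: 63.27
ee_pos: [612.1, 2.8, 243.5]
orientation: [-2.263, -2.179, 0.001]
ft_force: [-0.1, -0.0, 0.7]
width: 25.5
grasp_force: 30.0
```

Request:
servo_tool --plan '[[[1,0,0,-0.04,0,0,0],[1,0,0,0,0,0,0],[1,0,0,0,0,0,0],[1,0,0,0,0,0,0]]]'

```text
t: 63.6
ee_pos: [612.4, 2.8, 242.8]
orientation: [2.263, 2.179, 0.0]
ft_force: [0.2, 0.0, 0.1]
width: 25.6
grasp_force: 30.0
```

Request:
servo_tool --plan '[[[1,0,0,-0.15,0,0,0],[1,0,0,-0.15,0,0,0],[1,0,0,-0.15,0,0,0],[1,0,0,-0.15,0,0,0],[1,0,0,-0.1,0,0,0]]]'

```text
t: 64.02
ee_pos: [611.9, 2.8, 213.5]
orientation: [-2.262, -2.178, 0.001]
ft_force: [0.5, -0.8, -0.4]
width: 25.7
grasp_force: 30.0
```

Request:
servo_tool --plan '[[[1,0,0,-0.06,0,0,0],[1,0,0,-0.06,0,0,0],[1,0,0,-0.06,0,0,0],[1,0,0,0,0,0,0],[1,0,0,0,0,0,0]]]'

```text
t: 64.43
ee_pos: [612.4, 2.8, 207.5]
orientation: [-2.263, -2.179, -0.0]
ft_force: [1.3, -0.3, -0.6]
width: 25.4
grasp_force: 30.0
```

Request:
servo_tool --plan '[[[1,0,0,-0.15,0,0,0],[1,0,0,-0.13,0,0,0],[1,0,0,-0.1,0,0,0],[1,0,0,-0.06,0,0,0],[1,0,0,0,0,0,0]]]'

```text
t: 64.85
ee_pos: [612.2, 2.8, 189.4]
orientation: [-2.263, -2.179, 0.001]
ft_force: [0.5, 0.5, -0.9]
width: 25.6
grasp_force: 30.0
```

Request:
servo_tool --plan '[[[1,0,0,-0.025,0,0,0],[1,0,0,-0.01,0,0,0],[1,0,0,0,0,0,0]]]'

```text
t: 65.1
ee_pos: [612.4, 2.8, 189.2]
orientation: [2.263, 2.179, 0.0]
ft_force: [-1.3, 0.4, 6.4]
width: 25.5
grasp_force: 30.0
```

Home on contact (6.4 N at z 189.2). I'll release, retreat upward and away, then check.

Request:
servo_tool --plan '[[[-0.3,0,0,0,0,0,0],[-0.3,0,0,0,0,0,0],[-0.3,0,0,0,0,0,0],[-0.3,0,0,0.4,0,0,0],[-0.3,0,0,0.8,0,0,0]]]'

```text
t: 65.52
ee_pos: [610.1, 2.8, 233.1]
orientation: [-2.259, -2.175, 0.009]
ft_force: [0.3, 0.8, -0.4]
width: 55.0
grasp_force: 0.0
```

Request:
servo_tool --plan '[[[-0.3,0,0,0.8,0,0,0],[-0.3,0,0,0.75,0,0,0],[-0.3,-0.7,0,0,0,0,0],[-0.3,-0.7,0,0,0,0,0],[-0.3,-0.7,0,0,0,0,0]]]'

```text
t: 65.93
ee_pos: [527.6, 2.8, 298.9]
orientation: [2.262, 2.178, 0.001]
ft_force: [0.2, -0.4, 0.2]
width: 57.1
grasp_force: 0.0
```

Request:
servo_tool --plan '[[[-0.3,-0.7,0,0,0,0,0],[-0.3,-0.7,0,0,0,0,0],[-0.3,-0.7,0,0,0,0,0],[-0.3,0,0,0,0,0,0],[-0.3,0,0,0,0,0,0]]]'

```text
t: 66.35
ee_pos: [443.6, 2.8, 298.7]
orientation: [2.263, 2.179, 0.001]
ft_force: [1.1, -0.3, 0.7]
width: 57.1
grasp_force: 0.0
```

```bash
python3 - <<'E'
from h import *
crop("scene","p8",220,100,380,260,3.7); t=vision.get_image("top"); crop("top","p9",235,145,430,280,4.0,t)
E
```

```text
(no output)
```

View pics/p8.png

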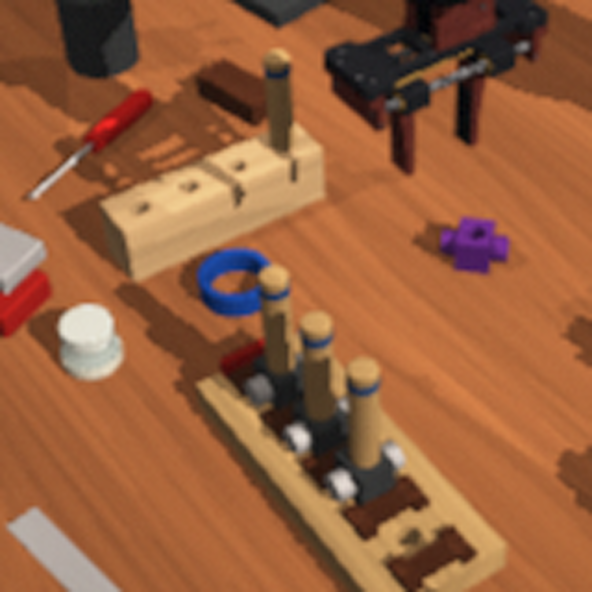

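View pics/p9.png

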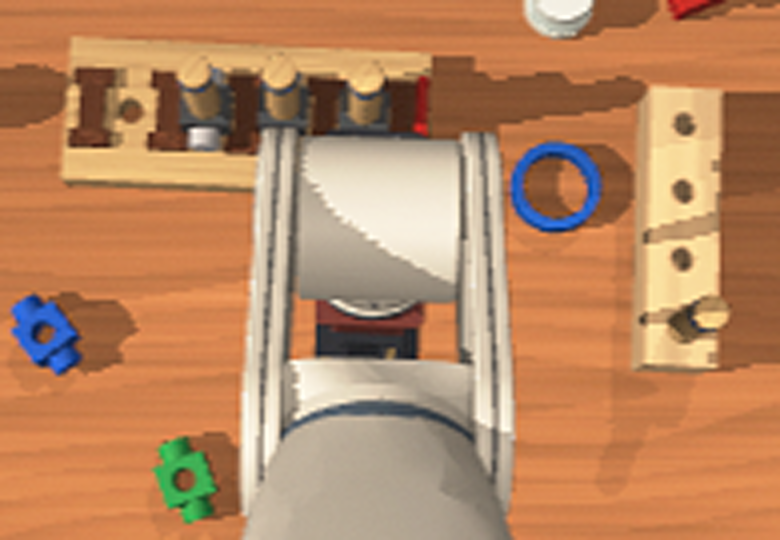

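All three handles stand upright in the heads in pockets 0 to 2 (scene crop 275,360; 318,410; 365,460). The spare stands in the rack at (280,105), and the lookalikes and other bench items are where they were. Handing in.

```bash
python3 -c "
from workcell import close_job
print(close_job())"
```

```text
the job is handed in; nothing more can be done
None
```

The job is handed in: the three hammer heads present sit eye up in pockets 0–2 from the red stop with no gaps, each has a handle pressed home until the shoulder met the head, and the spare handle is still standing in the rack.

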